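# Make up two practical kits on the lab bench

### The job

Make up the two kits for the lab class, one thing at a time: the yellow-capped jar, the green-capped jar and the timer go in the blue tray, the blue-capped jar and the red marker in the grey tray, each centred on its own painted mark (jars on the disc of their cap's colour, timer on the white patch, marker on the red patch, lying lengthwise along it). Set things down rather than dropping them, keep the jars upright and the timer display up, and let go of everything. Leave the black-capped jar and the white cup where they are.

Things in the scene. Friction and masses are not known exactly. Their poses are not given: they have to be found in the camera images.
- blue_tray: Blue kit tray: fixed, 180 (x) by 170 (y) mm, floor top 6 mm above the bench, lip 5 mm wide up to 10 mm. Left or right of the stock, yaw within 0.3 rad. Origin: centre of underside. Painted marks: yellow disc (diameter 46) centred at tray x +45, y +45; green disc (46) at x -45, y +45; white patch, 76 along x by 54 along y, at x 0, y -40 (mm).
- grey_tray: Grey kit tray: fixed, 180 (x) by 170 (y) mm, floor top 6 mm above the bench, lip 5 mm wide up to 10 mm. Left or right of the stock, yaw within 0.3 rad. Origin: centre of underside. Painted marks: blue disc (diameter 46) centred at tray x +45, y 0; red patch, 30 along x by 115 along y, at x -40, y 0 (mm).
- yellow_jar: Closed straight jar, 36 mm diameter over its full 56 mm height (clear, white label band, yellow screw cap on the top 18 mm), 35 to 70 g. Stands upright in the stock. Origin: centre of its underside, z up.
- green_jar: Closed straight jar, 36 mm diameter over its full 56 mm height (clear, white label band, green screw cap on the top 18 mm), 35 to 70 g. Stands upright in the stock. Origin: centre of its underside, z up.
- blue_jar: Closed straight jar, 36 mm diameter over its full 56 mm height (clear, white label band, blue screw cap on the top 18 mm), 35 to 70 g. Stands upright in the stock. Origin: centre of its underside, z up.
- timer: White bench timer, a flat box 68 mm long (its x) by 46 mm wide (its y) by 22 mm high, dark display and three orange buttons on top, about 70 g (49 to 98). Lies display up in the stock, its length within 0.5 rad of the room's x. Origin at the centre of its underside, z up. Either way round on its patch is right.
- marker: Red marker pen with a flat-sided barrel (does not roll), 105 mm long (its x) by 20 mm wide (its y) by 18 mm high, cap at +x with a black clip on top, about 30 g (21 to 42). Lies in the stock, its length within 0.5 rad of the room's x. Origin at the centre of its underside, z up. Either way round on its patch is right.
- black_jar: Closed straight jar, 36 mm diameter over its full 56 mm height (clear, white label band, black screw cap on the top 18 mm), 35 to 70 g. Stands upright in the stock. Origin: centre of its underside, z up. Not part of any kit: stays where it is, though it stands among the stock.
- cup: White plastic cup, 76 mm across the rim, 60 mm high, open upward, loose, beyond the stock. Origin at the centre of its underside. Not part of any kit: stays where it is. A blue tube rack beside it, 100 by 100 by 58 mm, is fixed to the bench and out of the way, at least 0.8 m ahead of the robot.
Mind the look-alikes: they are no part of the job. What is shaped like the green_jar but orange or pink is not meant.

How it is judged:
At the end, for the whole second after the job is handed in: Each kit thing rests upright (0.15 rad) on its tray floor (5 mm), within 12 mm along each tray axis of its own mark's centre; timer and marker within 0.26 rad of their patch's length, either way round; black-capped jar and cup upright, within 20 mm of their start; all at rest (x of yellow_jar in the frame of blue_tray between 0.033 and 0.057 m and y of yellow_jar in the frame of blue_tray between 0.033 and 0.057 m and z of yellow_jar in the frame of blue_tray between 0.001 and 0.011 m and angle between each of yellow_jar, green_jar, timer, blue_jar, marker, black_jar, cup's own z axis and vertical below 0.15 rad and linear speed of each of yellow_jar, green_jar, timer, blue_jar, marker below 0.02 m/s and angular speed of each of yellow_jar, green_jar, timer, blue_jar, marker below 0.2 rad/s and x of green_jar in the frame of blue_tray between -0.057 and -0.033 m and y of green_jar in the frame of blue_tray between 0.033 and 0.057 m and z of green_jar in the frame of blue_tray between 0.001 and 0.011 m and x of timer in the frame of blue_tray between -0.012 and 0.012 m and y of timer in the frame of blue_tray between -0.052 and -0.028 m and z of timer in the frame of blue_tray between 0.001 and 0.011 m and x of blue_jar in the frame of grey_tray between 0.033 and 0.057 m and y of blue_jar in the frame of grey_tray between -0.012 and 0.012 m and z of blue_jar in the frame of grey_tray between 0.001 and 0.011 m and x of marker in the frame of grey_tray between -0.052 and -0.028 m and y of marker in the frame of grey_tray between -0.012 and 0.012 m and z of marker in the frame of grey_tray between 0.001 and 0.011 m and angle between the x axis of timer and the x axis of blue_tray, either way round below 0.26 rad and angle between the x axis of marker and the y axis of grey_tray, either way round below 0.26 rad and distance of each of black_jar, cup from where it was at the start of the episode below 0.02 m); the robot touches nothing.
It fails at once if a kit thing is let go of, dropped or thrown while its underside is more than 40 mm above the bench ((height (world z) of yellow_jar above 0.04 m and contact force between yellow_jar and the fingers below 0.01 N) or (height (world z) of green_jar above 0.04 m and contact force between green_jar and the fingers below 0.01 N) or (height (world z) of blue_jar above 0.04 m and contact force between blue_jar and the fingers below 0.01 N) or (height (world z) of timer above 0.04 m and contact force between timer and the fingers below 0.01 N) or (height (world z) of marker above 0.04 m and contact force between marker and the fingers below 0.01 N)).
It fails at once if a jar for the kits is tipped over (0.7 rad) (angle between any of yellow_jar, green_jar, blue_jar's own z axis and vertical above 0.7 rad).
It fails at once if the black-capped jar or the cup is shifted by more than 20 mm (distance of any of black_jar, cup from where it was at the start of the episode above 0.02 m).
It also fails if it takes over 128 s, if anything falls off the work surface, if the arm or the gripper's body presses on something with over 40 N, if the wrist force passes 120 N, or if a joint passes its speed limit or range.

### The arm

A 6-joint arm with a two-finger parallel gripper is mounted at the origin on the work surface. World frame = base frame: x ahead of the robot, y to its left, z up, the work surface at z = 0. Lengths are in m, angles in rad, forces in N, time in s.
With the tool pointing down it reaches from about 0.375 to 0.75 m from the base axis. Payload 9 kg.
Tool frame: the origin (TCP) lies between the finger pads; the fingertips stand 17 mm ahead of it and the grasp point (between the pads) lies 2 mm behind it; x points along the fingers, z is the direction in which the jaws open and shut, and the axes are right-handed (so a half turn about x gives the same grasp; the last joint's range is limited). The gripper opens to 85 mm and grips with 20 to 120 N. Pads are 22 mm wide; open, the fingers measure 114 mm over their backs; the gripper's body (76 mm by 85 mm) begins 54 mm behind the grasp point. The pads swing forward as they close: fully open they stand 13 mm farther back than shut.
Start: joints at [1.064, 0.104, 0.097, 1.564, 0, 1.353], TCP at [0.171, 0.575, 0.248] pointing down, gripper open.
Joint ranges: [-2.99, 2.99], [-0.84, 1.86], [-1.1, 1.16], [-1.84, 2.11], [-1.51, 1.56], [-3.14, 3.14]. Speed limits (rad/s): [2.22, 2.22, 2.57, 3.14, 3.14, 3.14].

### API

Orientations are given as a rotation vector (axis times angle).
In Python, from station import state, capture, hand_in gives the robot as it stands. The module is installed in compiled form; this text tells all that it offers.
- The arm moves only by the shell command python3 -m inch 'ROWS' [FORCE]. ROWS is JSON, a list of rows, each a list of 5 numbers: the opening, from 0 (shut) to 1 (fully open), then the shift along the tool's x, y, z in m, then the turn about the tool's x in rad. A call has 1 to 12 rows; each row shifts and turns the pose as measured when the row begins, along the tool's axes as they then stand; what a row does not reach is not made up. A row lasts 1/12 s, in which the tool goes at most 41.7 mm and 7.16 degrees, less where a joint would pass 70% of its speed; a pose out of reach is approached as far as the arm can. A call is refused whole if a number of a shift passes 0.0417 or a number of a turn 0.125, either way. A call with a gripper value outside its range is refused whole. The fingers move at their own pace and stop on an object; FORCE is the grip in N (left out, the last holds). Time passes only in rows, so rows that do not move let the fingers close. It gives the time, the measured TCP pose, the force and the opening at its end, in the units of the state.
- state(): the state, without advancing time (a new reading comes with each control period).
- capture(name): name is "scene" or "top" or "wrist"; returns a dict with "pixels" (384x512x3 uint8, red, green, blue), "fx", "fy", "cx", "cy" (pixels), "R" (3x3) and "t" (3): a world point X has camera coordinates R X + t. Camera axes: x right, y down, z forward; pixel columns grow to the right and rows downward; lengths in m; the calibration is good to about 2 mm. A picture is of the moment at which its call begins. There is no depth.
- hand_in(): hands the job in, once; it reports no verdict.
The state is a dict: "t": time; "qpos": joint angles; "dq": joint speeds; "joint_efforts": joint torques, N m; "tool_pos": TCP position; "orientation": TCP orientation; "ft_force": force on the tool from outside, world axes, zero at the start; "wrist_torque": the same for the moment, N m; "width": opening from 0.0 (shut) to 1.0 (fully open).
Only numpy, scipy, OpenCV 4.12 (cv2) and the standard library are available. Lean on these libraries where they do the work, as an engineer would, in place of code of your own. Each camera call takes 0.05 s, during which the arm holds its last target.

## Working session

There is one attempt and no reset: what is moved stays moved. The work goes in short steps, Python scripts to look and compute and a shell command to move; the robot and the scene stay as the last step left them, time stands still between calls to the robot, and variables do not carry over. Pictures are saved under pics/ and viewed, and the job is handed in when it is done.

```bash
mkdir -p pics; ls; python3 - <<'E'
from station import state,capture
import cv2,numpy as np
s=state(); print(s)
for n in ("scene","top","wrist"):
    c=capture(n); cv2.imwrite(f"pics/{n}0.png",cv2.cvtColor(c["pixels"],cv2.COLOR_RGB2BGR))
    print(n,c["fx"],c["fy"],c["cx"],c["cy"],np.round(c["R"],3).tolist(),np.round(c["t"],3), -np.array(c["R"]).T@c["t"])
E
```

```text
pics
{'t': 0.0, 'qpos': array([ 1.06429874e+00,  1.04725864e-01,  9.64597670e-02,  1.56387322e+00,
       -4.31184215e-05,  1.35310781e+00]), 'dq': array([ 0.00072626,  0.00103964, -0.00019995,  0.00030722, -0.00105169,
       -0.00122479]), 'joint_efforts': array([ 2.83577137e-04, -5.56928551e+01,  5.03652978e+01,  1.68681750e-02,
       -2.94556421e-04, -1.26081737e-06]), 'tool_pos': array([0.17073039, 0.57487647, 0.24750151]), 'orientation': array([-0.99452823,  1.33333259,  0.99354585]), 'ft_force': array([ 0.38863756,  0.30263676, -0.85524134]), 'wrist_torque': array([-0.00988801,  0.0432169 ,  0.03009832]), 'width': 0.9997864674724352}
scene 443.2221877201434 443.2221877201434 252.6699620154911 187.82380148265148 [[0.627, 0.779, -0.013], [0.644, -0.527, -0.555], [-0.439, 0.339, -0.832]] [-0.365 -0.339  1.436] [ 1.07700599 -0.38063657  1.00213778]
top 372.89386394417767 372.89386394417767 254.35969934222473 187.67741764471663 [[-0.025, -1.0, -0.007], [-0.997, 0.026, -0.077], [0.078, 0.005, -0.997]] [0.006 0.58  0.959] [ 0.50370334 -0.01330382  1.0014159 ]
wrist 311.6034546369114 311.6034546369114 257.7544590215385 193.80671286099073 [[0.285, 0.959, -0.002], [0.924, -0.274, 0.265], [0.254, -0.077, -0.964]] [-0.598 -0.033  0.378] [0.10500417 0.59327533 0.37252215]
```

View pics/top0.png

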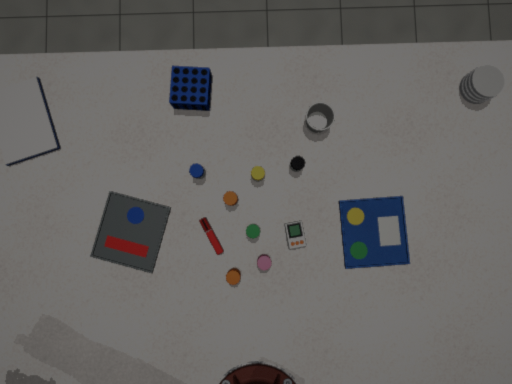

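View pics/scene0.png

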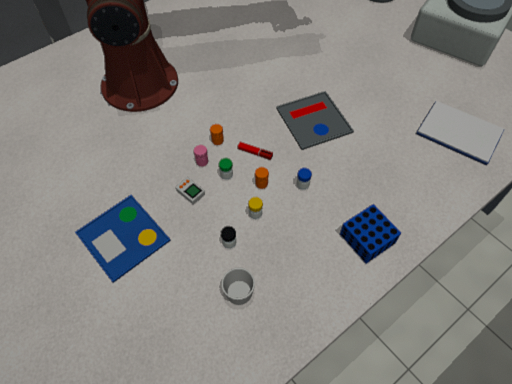

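View pics/wrist0.png

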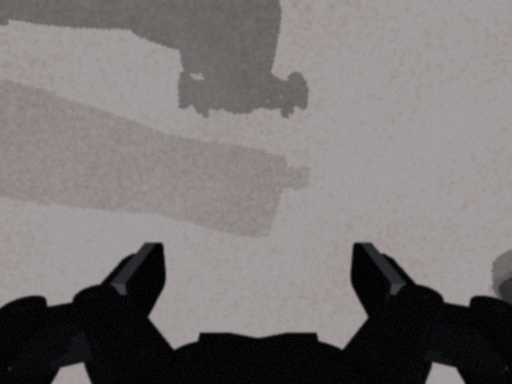

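```bash
cat > h.py <<'E'
import cv2,numpy as np
from station import state,capture
from scipy.spatial.transform import Rotation as Ro
def ray(c,uv,z):
    uv=np.atleast_2d(np.asarray(uv,float)); R=np.array(c["R"]);t=np.array(c["t"])
    d=np.c_[(uv[:,0]-c["cx"])/c["fx"],(uv[:,1]-c["cy"])/c["fy"],np.ones(len(uv))]@R
    o=-R.T@t
    return o+d*((z-o[2])/d[:,2])[:,None]
def proj(c,X):
    p=np.array(c["R"])@np.asarray(X)+c["t"]; return np.array([c["fx"]*p[0]/p[2]+c["cx"],c["fy"]*p[1]/p[2]+c["cy"]])
RANGES=dict(red=[(0,6),(174,180)],orange=[(7,18)],yellow=[(19,35)],green=[(45,85)],blue=[(105,130)],pink=[(150,173)])
def blobs(c,col,smin=90,vmin=40,amin=25):
    hsv=cv2.cvtColor(c["pixels"],cv2.COLOR_RGB2HSV); m=np.zeros(hsv.shape[:2],np.uint8)
    for a,b in RANGES[col]: m|=cv2.inRange(hsv,(a,smin,vmin),(b,255,255))
    out=[]
    cs,_=cv2.findContours(m,cv2.RETR_EXTERNAL,cv2.CHAIN_APPROX_NONE)
    for k in cs:
        M=cv2.moments(k)
        if M["m00"]<amin: continue
        out.append((np.array([M["m10"]/M["m00"],M["m01"]/M["m00"]]),M["m00"],k))
    return out
E
python3 - <<'E'
from h import *
np.set_printoptions(precision=4,suppress=True)
for n in("top","scene"):
    c=capture(n)
    for col in RANGES:
        for p,a,k in blobs(c,col):
            print(n,col,p,a,"z.05",ray(c,p,.05)[0,:2],"z.006",ray(c,p,.006)[0,:2],"box",cv2.minAreaRect(k)[1:])
    if n=="top":
        cv2.imwrite("pics/zoom1.png",cv2.resize(cv2.cvtColor(c["pixels"],cv2.COLOR_RGB2BGR)[140:300,80:280],None,fx=4,fy=4,interpolation=cv2.INTER_NEAREST)[:600])
        cv2.imwrite("pics/zoom2.png",cv2.resize(cv2.cvtColor(c["pixels"],cv2.COLOR_RGB2BGR)[150:290,230:420],None,fx=4,fy=4,interpolation=cv2.INTER_NEAREST)[:600])
E
```

```text
top red [255.9077 374.0424] 574.0 z.05 [ 0.1173 -0.001 ] z.006 [ 0.0994 -0.0004] box ((17.0, 61.0), 90.0)
top red [126.0519 245.9363] 468.5 z.05 [0.4381 0.32  ] z.006 [0.4351 0.3354] box ((43.589778900146484, 11.927987098693848), 15.255120277404785)
top red [211.166 236.06 ] 250.0 z.05 [0.4576 0.1038] z.006 [0.4554 0.1092] box ((38.9075813293457, 7.602630138397217), 63.43495178222656)
top orange [232.9363 276.2677] 167.5 z.05 [0.3558 0.0507] z.006 [0.349  0.0536] box ((16.0, 14.0), 90.0)
top orange [230.0138 198.0655] 145.0 z.05 [0.5527 0.054 ] z.006 [0.555  0.0571] box ((14.310833930969238, 13.416406631469727), 26.56505012512207)
top yellow [355.113  215.8991] 206.5 z.05 [ 0.4993 -0.2628] z.006 [ 0.4991 -0.2744] box ((16.0, 16.0), 90.0)
top yellow [257.4857 172.8143] 140.0 z.05 [ 0.6158 -0.0178] z.006 [ 0.621 -0.018] box ((13.435027122497559, 13.435027122497559), 45.0)
top green [358.3738 249.9786] 210.0 z.05 [ 0.4134 -0.2671] z.006 [ 0.4093 -0.2788] box ((16.26345443725586, 16.26345443725586), 45.0)
top green [294.3458 230.0292] 80.0 z.05 [ 0.4675 -0.1074] z.006 [ 0.4658 -0.1118] b
[... 2269 characters left out ...]
06152344, 46.26494216918945), 48.50353240966797)
scene blue [122.0006 237.3081] 4182.5 z.05 [ 0.487  -0.3264] z.006 [ 0.4598 -0.3239] box ((63.00680923461914, 72.20043182373047), 53.69550704956055)
scene blue [304.1392 174.5739] 136.5 z.05 [0.6279 0.1386] z.006 [0.6072 0.1625] box ((13.0, 13.0), 90.0)
scene blue [451.8621 147.9442] 101.5 z.05 [0.8169 0.5098] z.006 [0.8049 0.551 ] box ((76.55709075927734, 2.2337608337402344), 23.96249008178711)
scene blue [320.5108 128.9532] 139.0 z.05 [0.5405 0.2812] z.006 [0.5157 0.3117] box ((12.0, 15.0), 90.0)
scene pink [200.6994 154.9247] 203.5 z.05 [ 0.4015 -0.0345] z.006 [ 0.3702 -0.0185] box ((20.42983627319336, 12.368332862854004), 83.6598129272461)
```

```bash
python3 -m inch '[[1,0,0,0,0]]'; python3 -c "
from h import *
s=state();print(s['qpos'],s['tool_pos'],s['orientation']);print(Ro.from_rotvec(s['orientation']).as_matrix())"
```

```text
t: 0.33
tool_pos: [0.1708, 0.575, 0.2478]
orientation: [-0.994, 1.333, 0.994]
ft_force: [0.2, -0.2, 0.5]
width: 1.002
[ 1.06429814e+00  1.04487835e-01  9.67739561e-02  1.56389988e+00
 -2.37249049e-06  1.35306014e+00] [0.17077917 0.57498771 0.24781384] [-0.99428543  1.33283932  0.99372373]
[[-3.94475835e-04 -9.58597116e-01  2.84765541e-01]
 [-7.15952204e-04  2.84765761e-01  9.58596865e-01]
 [-9.99999666e-01  1.74264782e-04 -7.98642929e-04]]
```

View pics/zoom1.png

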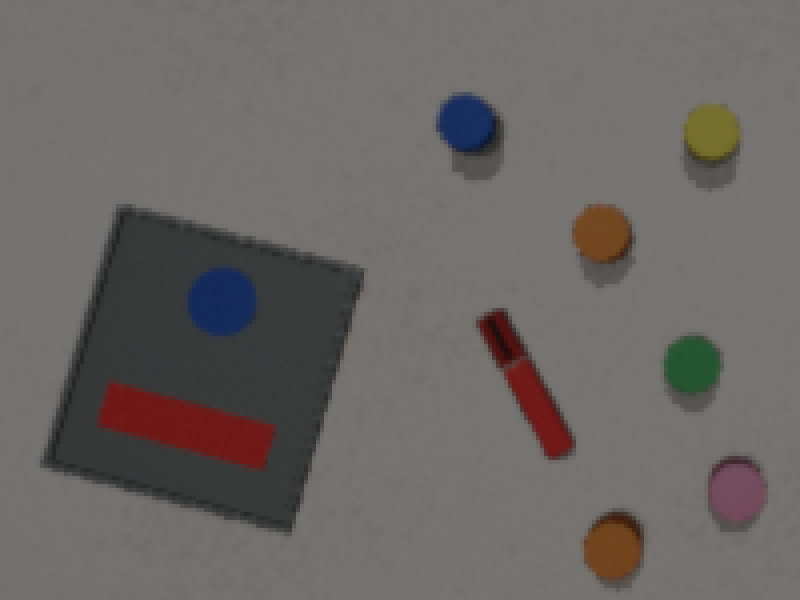

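View pics/zoom2.png

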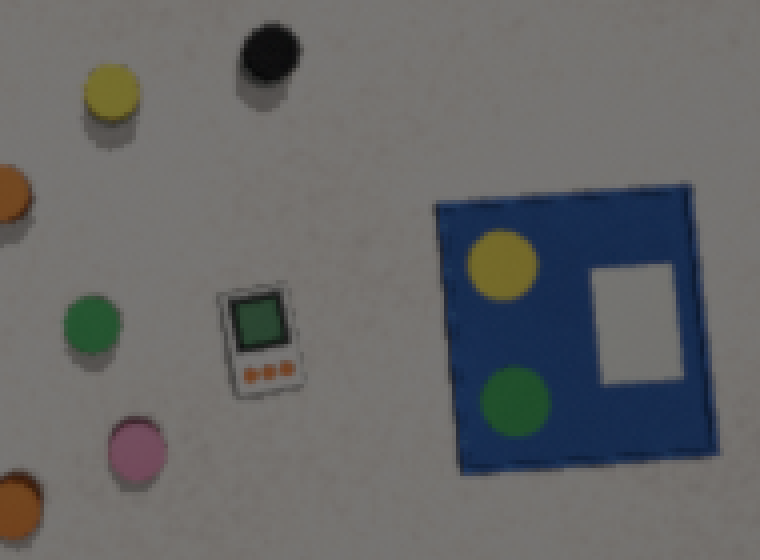

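```bash
cat >> h.py <<'E'
def go(x,y,z,yaw=None):
    s=state();M=Ro.from_rotvec(s["orientation"]).as_matrix()
    d=M.T@(np.array([x,y,z])-s["tool_pos"]); cur=np.arctan2(M[1,2],M[0,2])
    turn=0
    if yaw is not None: turn=-((yaw-cur+np.pi/2)%np.pi-np.pi/2)
    print("t%.2f"%s["t"],"pos",s["tool_pos"].round(4),"yaw%.3f"%cur,"q6 %.2f"%s["qpos"][5],"w%.3f"%s["width"],"| dtool",d.round(4),"turn %.3f"%turn)
E
python3 - <<'E'
from h import *
np.set_printoptions(precision=4,suppress=True)
c=capture("top")
def quad(p,o,z):
    P=ray(c,np.array(o)+np.array(p,float)/4,z)[:,:2];print(P.mean(0),[ (np.linalg.norm(P[i]-P[i-1]),np.arctan2(*(P[i]-P[i-1])[::-1])) for i in range(4)])
o2=(230-.4,150-.4);o1=(80-.4,140-.4)
print("timer");quad([(220,294),(286,285),(304,386),(238,398)],o2,.022)
print("marker");quad([(479,318),(503,310),(574,443),(550,459)],o1,.014)
print("patch w");quad([(591,268),(672,263),(683,378),(602,384)],o2,.006)
print("black",ray(c,np.array(o2)+np.array([271,52])/4,.052))
g=[]
for p,a,k in blobs(c,"orange",amin=2): g.append(p)
c2=capture("scene")
cv2.imwrite("pics/zs.png",cv2.resize(cv2.cvtColor(c2["pixels"],cv2.COLOR_RGB2BGR)[130:220,170:300],None,fx=6,fy=6,interpolation=cv2.INTER_NEAREST))
go(.627,.139,.15,1.28)
E
```

```text
timer
[ 0.4541 -0.1118] [(np.float64(0.06823294671075361), np.float64(0.1405699225395072)), (np.float64(0.04354585354609273), np.float64(-1.4611386924058443)), (np.float64(0.06633490191167069), np.float64(-2.9994651533742265)), (np.float64(0.04363186628461694), np.float64(1.7240233382158006))]
marker
[0.4582 0.1081] [(np.float64(0.10366571944437135), np.float64(0.4520138389129266)), (np.float64(0.016662675356094066), np.float64(-1.2745785898732913)), (np.float64(0.09907559055811675), np.float64(-2.6670574266875775)), (np.float64(0.018801876476316298), np.float64(2.130976317989659))]
patch w
[ 0.4586 -0.3617] [(np.float64(0.07650687490052359), np.float64(0.043950634247989465)), (np.float64(0.053841959345107396), np.float64(-1.5346518399975186)), (np.float64(0.07584583232896515), np.float64(-3.1010462508348002)), (np.float64(0.05358266545047295), np.float64(1.6192482089597877))]
black [[ 0.6392 -0.1207  0.052 ]]
t0.43 pos [0.1708 0.575  0.2478] yaw1.282 q6 1.35 w0.999 | dtool [ 0.0979 -0.5615 -0.2879] turn 0.002
```

View pics/zs.png

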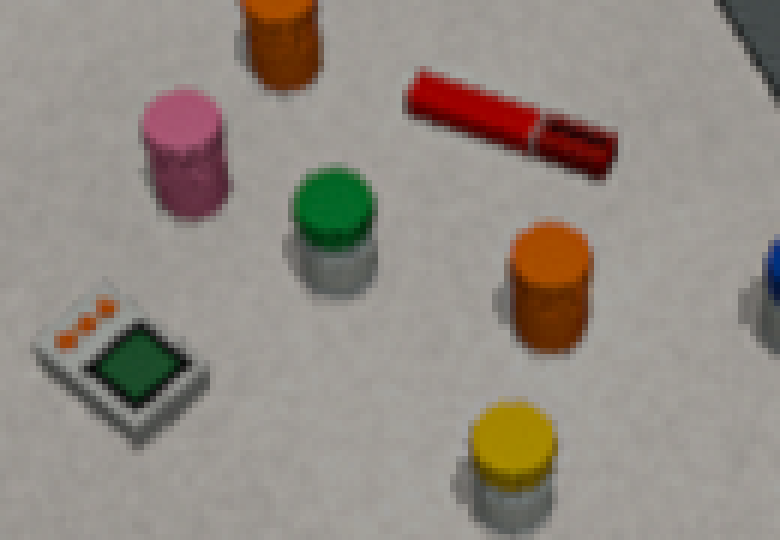

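```bash
python3 -m inch '[[0.65,0,-0.034,-0.0175,0],[0.65,0.005,-0.034,-0.0175,0],[0.65,0.005,-0.034,-0.0175,0],[0.65,0.005,-0.034,-0.0175,0],[0.65,0.005,-0.034,-0.0175,0],[0.65,0.005,-0.034,-0.0175,0],[0.65,0.005,-0.034,-0.0175,0],[0.65,0.005,-0.034,-0.0175,0],[0.65,0.005,-0.034,-0.0175,0],[0.65,0.005,-0.034,-0.0175,0],[0.65,0.005,-0.034,-0.0175,0],[0.65,0.005,-0.034,-0.0175,0]]' 30; python3 -c "
from h import *
go(.627,.139,.12,1.28)"
```

```text
t: 1.43
tool_pos: [0.5118, 0.2498, 0.1919]
orientation: [-1.002, 1.322, 1.004]
ft_force: [0.4, 0.5, 0.3]
width: 0.649
t1.43 pos [0.5118 0.2498 0.1919] yaw1.295 q6 0.50 w0.649 | dtool [ 0.0718 -0.1409 -0.0757] turn 0.015
```

```bash
python3 -m inch '[[0.65,0.018,-0.03,-0.016,0],[0.65,0.018,-0.03,-0.016,0],[0.65,0.018,-0.03,-0.016,0],[0.65,0.018,-0.03,-0.016,0],[0.65,0,-0.02,-0.01,0],[0.65,0,0,0,0]]'; python3 -c "
from h import *
go(.627,.139,.036,1.28)
c=capture('wrist');cv2.imwrite('pics/w1.png',c['pixels'][:,:,::-1])
for p,a,k in blobs(c,'blue'):print(p,a,ray(c,p,.056))"
```

```text
t: 1.93
tool_pos: [0.6363, 0.1277, 0.1161]
orientation: [-0.998, 1.321, 0.996]
ft_force: [1.2, 0.1, 0.7]
width: 0.648
t1.93 pos [0.6363 0.1277 0.1161] yaw1.288 q6 0.28 w0.648 | dtool [0.0801 0.0126 0.0077] turn 0.008
[393.37899861 365.46152063] 719.0 [[0.77257255 0.19030079 0.056     ]]
[272.54203759 193.55911639] 2527.5 [[0.62206484 0.14034421 0.056     ]]
```

View pics/w1.png

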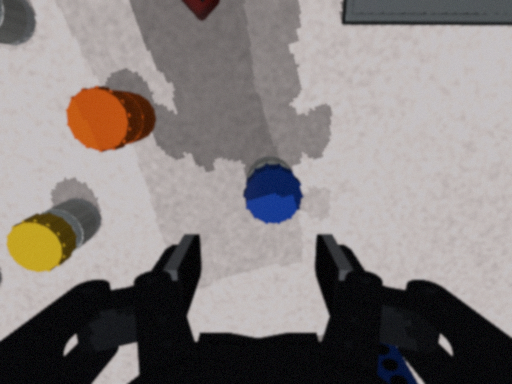

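```bash
python3 -m inch '[[0.65,0,0.0125,0.0077,0],[0.65,0.01,0,0,0],[0.65,0.02,0,0,0],[0.65,0.02,0,0,0],[0.65,0.02,0,0,0],[0.65,0.008,0,0,0],[0.65,0,0,0,0]]'; python3 -c "
from h import *
go(.6265,.139,.036,1.28)"
```

```text
t: 2.57
tool_pos: [0.6207, 0.1487, 0.0365]
orientation: [-1.003, 1.316, 1.002]
ft_force: [-0.9, -0.7, -0.2]
width: 0.649
t2.57 pos [0.6207 0.1487 0.0365] yaw1.296 q6 0.30 w0.649 | dtool [ 0.0005 -0.0082 -0.0077] turn 0.016
```

```bash
python3 -m inch '[[0.65,0,-0.005,-0.005,0],[0.65,0,0,0,0],[0.65,0,0,0,0]]'; python3 -c "
from h import *
go(.6265,.139,.036,1.28)"
```

```text
t: 2.82
tool_pos: [0.6239, 0.1439, 0.0385]
orientation: [-1.006, 1.314, 1.004]
ft_force: [-0.7, 0.3, 0.4]
width: 0.652
t2.82 pos [0.6239 0.1439 0.0385] yaw1.299 q6 0.29 w0.652 | dtool [ 0.0025 -0.0038 -0.0041] turn 0.019
```

```bash
python3 -m inch '[[0.65,0.002,-0.0038,-0.004,0],[0.65,0,0,0,0],[0.3,0,0,0,0],[0.3,0,0,0,0],[0.3,0,0,0,0],[0.3,0,0,0,0],[0.3,0,0,0,0]]' 35; python3 -c "
from h import *
go(.516,.3115,.042,1.28)"
```

```text
t: 3.4
tool_pos: [0.6296, 0.1379, 0.0403]
orientation: [-1.007, 1.31, 0.999]
ft_force: [-0.3, 0.6, -1.2]
width: 0.409
t3.40 pos [0.6296 0.1379 0.0403] yaw1.298 q6 0.28 w0.409 | dtool [-0.0024  0.1562  0.1365] turn 0.018
```

```bash
python3 -m inch '[[0.3,-0.02,0,0,0],[0.3,-0.03,0,0,0],[0.3,-0.03,0,0,0],[0.3,0,0.025,0.022,0],[0.3,0,0.026,0.023,0],[0.3,0,0.026,0.023,0],[0.3,0,0.026,0.023,0],[0.3,0,0.026,0.023,0],[0.3,0,0.012,0.01,0],[0.3,0,0,0,0],[0.3,0,0,0,0]]'; python3 -c "
from h import *
go(.516,.3115,.046,1.28)"
```

```text
t: 4.32
tool_pos: [0.5209, 0.3007, 0.1228]
orientation: [-1.004, 1.311, 0.999]
ft_force: [0.5, -0.5, -0.6]
width: 0.41
t4.32 pos [0.5209 0.3007 0.1228] yaw1.295 q6 0.58 w0.410 | dtool [0.0768 0.0086 0.0082] turn 0.015
```

```bash
python3 -m inch '[[0.3,0.02,0.004,0.008,0],[0.3,0.02,0,0,0],[0.3,0,0,0,0],[0.3,0,0,0,0]]'; python3 -c "
from h import *
go(.516,.3115,.046,1.28)
for n in('wrist','top','scene'):
  c=capture(n);cv2.imwrite('pics/%s2.png'%n,c['pixels'][:,:,::-1])
  for p,a,k in blobs(c,'blue'):print(n,p,a,ray(c,p,state()['tool_pos'][2]+.009),ray(c,p,.006))"
```

```text
t: 4.65
tool_pos: [0.5225, 0.3079, 0.0831]
orientation: [-1.003, 1.309, 0.996]
ft_force: [0.3, 0.0, -0.9]
width: 0.412
t4.65 pos [0.5225 0.3079 0.0831] yaw1.293 q6 0.59 w0.412 | dtool [0.037  0.0078 0.0012] turn 0.013
wrist [257.78877172 266.20963279] 6685.5 [[0.51682704 0.30811003 0.09189787]] [[0.56346078 0.29582636 0.006     ]]
wrist [261.04255803 186.45053861] 2197.0 [[0.48443683 0.31863116 0.09189787]] [[0.50689532 0.3142002  0.006     ]]
top [373.82088487 232.04808912] 4204.0 [[ 0.459417   -0.29500883  0.09248195]] [[ 0.45520331 -0.3218121   0.006     ]]
top [189.26461988  85.28788986] 1368.0 [[0.83543362 0.14720842 0.09248195]] [[0.86699662 0.1624806  0.006     ]]
scene [370.43976135 231.27299846] 1732.0 [[0.8632417  0.12479248 0.09294406]] [[0.84279992 0.17312547 0.006     ]]
scene [121.98082825 237.31627406] 4181.5 [[ 0.51362076 -0.32893896  0.09294406]] [[ 0.45974555 -0.32399524  0.006     ]]
scene [452.24126984 148.13333333] 105.0 [[0.8296799  0.46992763 0.09294406]] [[0.80602869 0.55126509 0.006     ]]
scene [320.46240602 129.37468672] 133.0 [[0.56565952 0.25017616 0.09294406]] [[0.51676066 0.31049931 0.006     ]]
scene [325.8603352  110.48044693] 89.5 [[0.52492817 0.30966129 0.09294406]] [[0.47213427 0.37567285 0.006     ]]
```

View pics/wrist2.png

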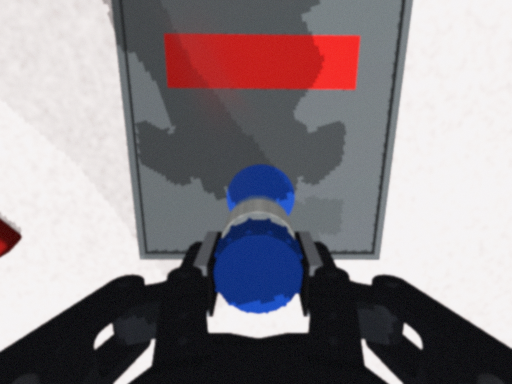

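View pics/scene2.png

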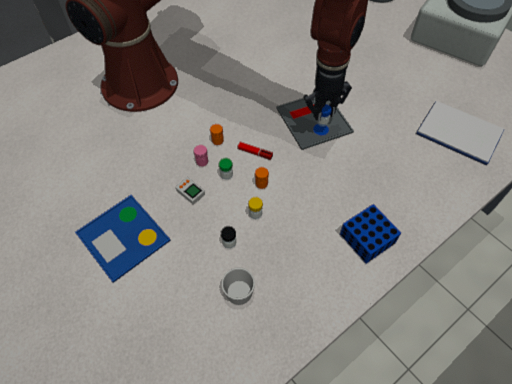

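```bash
python3 -m inch '[[0.3,0.01,0.004,0.002,0],[0.3,0.012,0,0,0],[0.3,0.006,0,0,0],[0.3,0,0,0,0],[0.3,0,0,0,0]]'; python3 -c "
from h import *
go(.519,.311,.046,1.28)"
```

```text
t: 5.22
tool_pos: [0.5217, 0.3113, 0.0555]
orientation: [-1.003, 1.305, 0.993]
ft_force: [0.1, -0.1, -0.3]
width: 0.413
t5.22 pos [0.5217 0.3113 0.0555] yaw1.292 q6 0.60 w0.413 | dtool [ 0.0095  0.0026 -0.0012] turn 0.012
```

```bash
python3 -m inch '[[0.3,0.005,0.002,0,0],[0.3,0.003,0,0,0],[0.3,0.001,0,0,0],[0.3,0,0,0,0]]'; python3 -c "
from h import *
go(.519,.311,.046,1.28);print(state()['ft_force'])
c=capture('scene');cv2.imwrite('pics/sc3.png',cv2.resize(c['pixels'][70:160,260:370,::-1],None,fx=6,fy=6))"
```

```text
t: 5.55
tool_pos: [0.5199, 0.3121, 0.046]
orientation: [-1.003, 1.305, 0.993]
ft_force: [0.1, -1.6, 1.6]
width: 0.411
t5.55 pos [0.5199 0.3121 0.046 ] yaw1.292 q6 0.60 w0.411 | dtool [-0.0001  0.0005 -0.0013] turn 0.012
[ 0.14808616 -1.59759512  1.61324609]
```

View pics/sc3.png

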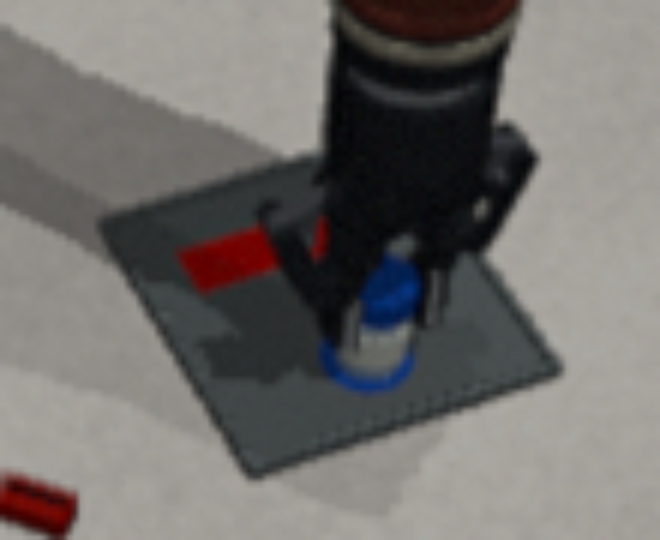

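```bash
python3 -m inch '[[0.6,0,0,0,0],[0.6,0,0,0,0],[0.6,0,0,0,0],[0.6,-0.01,0,0,0],[0.6,-0.025,0,0,0],[0.6,-0.03,0,0,0],[0.6,-0.03,0,0,0],[0.6,0,0,0,-0.12],[0.6,0,0,0,-0.12],[0.6,0,0,0,-0.12],[0.6,0,0,0,-0.12],[0.6,0,0,0,-0.12]]'; python3 -c "
from h import *
go(.4582,.1081,.09,2.034)"
```

```text
t: 6.6
tool_pos: [0.5184, 0.3115, 0.1541]
orientation: [-1.464, 1.003, 1.435]
ft_force: [-0.4, -0.3, -0.1]
width: 0.598
t6.60 pos [0.5184 0.3115 0.1541] yaw1.911 q6 -0.02 w0.598 | dtool [ 0.0603  0.1264 -0.1718] turn -0.123
```

```bash
python3 -m inch '[[0.6,0,0.02,-0.027,-0.06],[0.6,0,0.02,-0.027,0],[0.6,0,0.02,-0.027,0],[0.6,0.01,0.02,-0.027,0],[0.6,0.01,0.02,-0.027,0],[0.6,0.01,0.01,-0.013,0],[0.6,0.01,0,0,0],[0.6,0,0,0,0]]'; python3 -c "
from h import *
go(.4582,.1081,.09,2.034)
c=capture('wrist');cv2.imwrite('pics/w4.png',c['pixels'][:,:,::-1])"
```

```text
t: 7.27
tool_pos: [0.4759, 0.1273, 0.1164]
orientation: [-1.522, 0.952, 1.479]
ft_force: [-0.1, 0.1, -0.5]
width: 0.603
t7.27 pos [0.4759 0.1273 0.1164] yaw1.986 q6 -0.43 w0.603 | dtool [ 0.0255  0.0249 -0.0103] turn -0.048
```

View pics/w4.png

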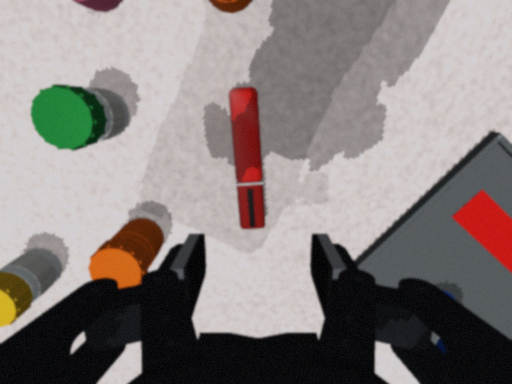

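```bash
python3 -c "
from h import *
c=capture('wrist')
P=ray(c,[(243,89),(252,227)],.018);print(P,P.mean(0));d=P[1]-P[0];print(np.hypot(*d[:2]),np.arctan2(d[1],d[0]))
x,y=P.mean(0)[:2]
go(x,y,.05,np.arctan2(d[1],d[0])+np.pi/2)"
```

```text
[[0.40971845 0.08650137 0.018     ]
 [0.49989072 0.13238768 0.018     ]] [0.45480459 0.10944452 0.018     ]
0.10117604750290769 0.4707214504663519
t7.37 pos [0.4768 0.1282 0.118 ] yaw1.988 q6 -0.43 w0.601 | dtool [ 0.0669  0.0303 -0.0079] turn -0.054
```

```bash
python3 -m inch '[[0.6,0.01,0.013,-0.004,-0.05],[0.6,0.02,0.012,-0.003,0],[0.6,0.02,0,0,0],[0.6,0.012,0,0,0],[0.6,0,0,0,0],[0.6,0,0,0,0]]'; python3 -c "
from h import *
go(.4565,.1088,.02,2.038)"
```

```text
t: 7.87
tool_pos: [0.4637, 0.1167, 0.0597]
orientation: [-1.572, 0.907, 1.513]
ft_force: [0.2, 0.1, 0.5]
width: 0.595
t7.87 pos [0.4637 0.1167 0.0597] yaw2.048 q6 -0.51 w0.595 | dtool [ 0.0392  0.0118 -0.0033] turn 0.010
```

```bash
python3 -m inch '[[0.6,0.01,0.01,-0.004,0],[0.6,0.012,0,0,0],[0.6,0.012,0,0,0],[0.6,0.002,0,0,0],[0.6,0,0,0,0]]'; python3 -c "
from h import *
go(.4565,.1088,.02,2.038)"
```

```text
t: 8.28
tool_pos: [0.4622, 0.111, 0.0257]
orientation: [-1.577, 0.902, 1.509]
ft_force: [-0.4, 0.8, 0.1]
width: 0.601
t8.28 pos [0.4622 0.111  0.0257] yaw2.051 q6 -0.53 w0.601 | dtool [0.0054 0.0064 0.0007] turn 0.013
```

```bash
python3 -m inch '[[0.6,0.004,0.006,0,0],[0.6,0.001,0,0,0],[0.15,0,0,0,0],[0.15,0,0,0,0],[0.15,0,0,0,0],[0.15,0,0,0,0],[0.15,0,0,0,0],[0.15,0,0,0,0]]' 30; python3 -c "
from h import *
go(.4565,.1088,.02,2.038)
c=capture('wrist');cv2.imwrite('pics/w5.png',c['pixels'][:,:,::-1])"
```

```text
t: 8.95
tool_pos: [0.4581, 0.1085, 0.0218]
orientation: [-1.578, 0.9, 1.507]
ft_force: [-0.7, -0.2, -0.2]
width: 0.226
t8.95 pos [0.4581 0.1085 0.0218] yaw2.051 q6 -0.54 w0.226 | dtool [0.0018 0.0014 0.0011] turn 0.013
```

View pics/w5.png

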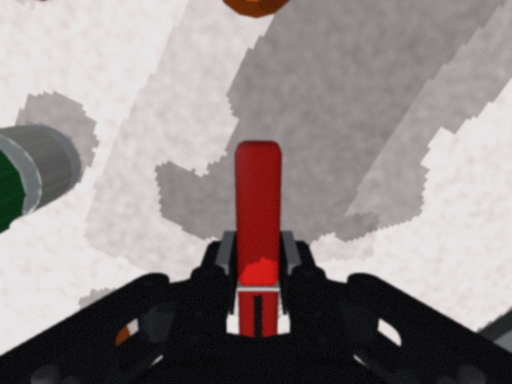

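```bash
python3 -m inch '[[0.15,-0.015,0,0,0],[0.15,-0.03,0,0,0],[0.15,-0.03,0,0,0],[0.15,-0.015,0,0,-0.11],[0.15,0,0,0,-0.12],[0.15,0,0,0,-0.12],[0.15,0,0,0,-0.12],[0.15,0,0,0,-0.12],[0.15,0,0,0,-0.1],[0.15,0,0,0,0],[0.15,0,0,0,0]]'; python3 -c "
from h import *
go(.4347,.3355,.12,2.855)"
```

```text
t: 9.92
tool_pos: [0.4525, 0.1073, 0.1163]
orientation: [-2.059, 0.355, 1.956]
ft_force: [0.2, -0.0, -0.5]
width: 0.224
t9.92 pos [0.4525 0.1073 0.1163] yaw2.768 q6 -1.26 w0.224 | dtool [-0.0015 -0.2061  0.0996] turn -0.087
```

```bash
python3 -m inch '[[0.15,0,-0.028,0.014,-0.08],[0.15,0,-0.028,0.014,0],[0.15,0,-0.028,0.014,0],[0.15,0,-0.028,0.014,0],[0.15,0,-0.028,0.012,0],[0.15,0,-0.028,0.012,0],[0.15,0,-0.02,0.01,0],[0.15,0,0,0,0],[0.15,0,0,0,0]]'; python3 -c "
from h import *
go(.4347,.3355,.06,2.855);s=state();print(Ro.from_rotvec(s['orientation']).as_matrix()[:,0])"
```

```text
t: 10.67
tool_pos: [0.4242, 0.3223, 0.117]
orientation: [-2.088, 0.314, 1.98]
ft_force: [-0.4, -0.9, -0.2]
width: 0.223
t10.67 pos [0.4242 0.3223 0.117 ] yaw2.813 q6 -0.83 w0.223 | dtool [ 0.0577 -0.0142 -0.0029] turn -0.042
[ 0.05509772  0.01292682 -0.99839729]
```

```bash
cat >> h.py <<'E'
_g=go
def go(*a):
    _g(*a);s=state();print("  down axis",Ro.from_rotvec(s["orientation"]).as_matrix()[:,0].round(3),"F",s["ft_force"].round(1))
E
python3 -m inch '[[0.15,0.02,-0.009,-0.002,-0.04],[0.15,0.02,-0.004,0,0],[0.15,0.01,0,0,0],[0.15,0,0,0,0],[0.15,0,0,0,0]]'; python3 -c "
from h import *
go(.4347,.3355,.0275,2.855)
c=capture('wrist');cv2.imwrite('pics/w6.png',c['pixels'][:,:,::-1])
c=capture('scene');cv2.imwrite('pics/sc6.png',cv2.resize(c['pixels'][70:160,260:370,::-1],None,fx=6,fy=6))"
```

```text
t: 11.08
tool_pos: [0.4341, 0.3326, 0.0667]
orientation: [-2.108, 0.286, 1.997]
ft_force: [0.6, -0.2, 0.3]
width: 0.227
t11.08 pos [0.4341 0.3326 0.0667] yaw2.844 q6 -0.85 w0.227 | dtool [ 0.0392 -0.0018  0.0022] turn -0.011
  down axis [ 0.056  0.012 -0.998] F [ 0.6 -0.2  0.3]
```

View pics/w6.png

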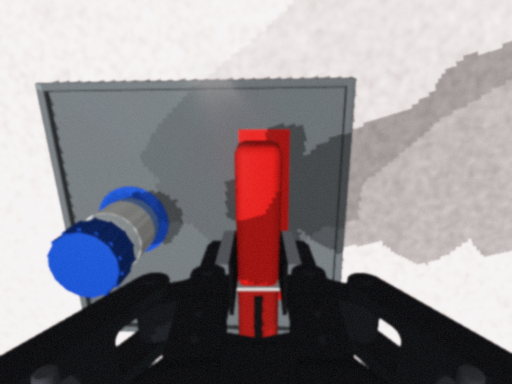

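View pics/sc6.png

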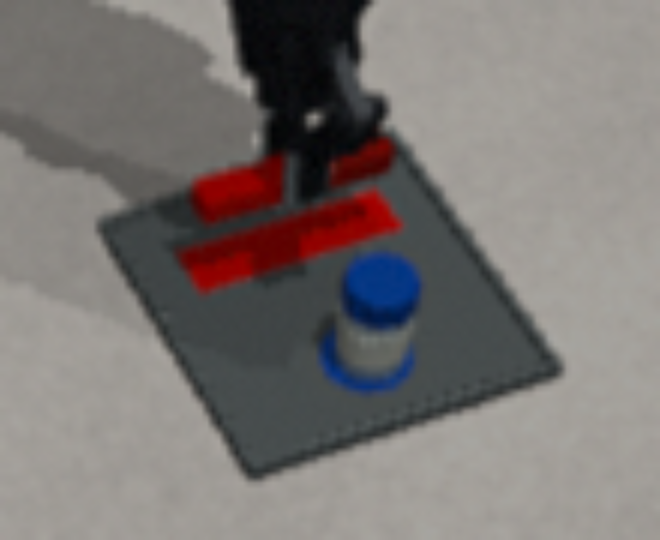

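```bash
python3 -m inch '[[0.15,0.012,-0.001,0.002,0],[0.15,0.012,0,0,0],[0.15,0.005,0,0,0],[0.15,0.0,0,0,0],[0.15,0,0,0,0]]'; python3 -c "
from h import *
go(.4347,.3355,.0275,2.855)"
```

```text
t: 11.6
tool_pos: [0.4359, 0.3347, 0.0378]
orientation: [-2.11, 0.285, 1.991]
ft_force: [0.8, 0.7, -0.5]
width: 0.229
t11.60 pos [0.4359 0.3347 0.0378] yaw2.842 q6 -0.85 w0.229 | dtool [ 0.0102 -0.0001  0.0019] turn -0.013
  down axis [ 0.06   0.014 -0.998] F [ 0.8  0.7 -0.5]
```

```bash
python3 -m inch '[[0.15,0.006,0,0.001,0],[0.15,0.003,0,0,0],[0.15,0.001,0,0,0],[0.15,0,0,0,0]]'; python3 -c "
from h import *
go(.4347,.3355,.0275,2.855)
c=capture('scene');cv2.imwrite('pics/sc7.png',cv2.resize(c['pixels'][70:160,260:370,::-1],None,fx=6,fy=6))"
```

```text
t: 11.93
tool_pos: [0.436, 0.3353, 0.0278]
orientation: [-2.111, 0.285, 1.989]
ft_force: [-1.9, -1.9, 3.1]
width: 0.228
t11.93 pos [0.436  0.3353 0.0278] yaw2.842 q6 -0.85 w0.228 | dtool [0.0002 0.0002 0.0013] turn -0.013
  down axis [ 0.061  0.014 -0.998] F [-1.9 -1.9  3.1]
```

View pics/sc7.png

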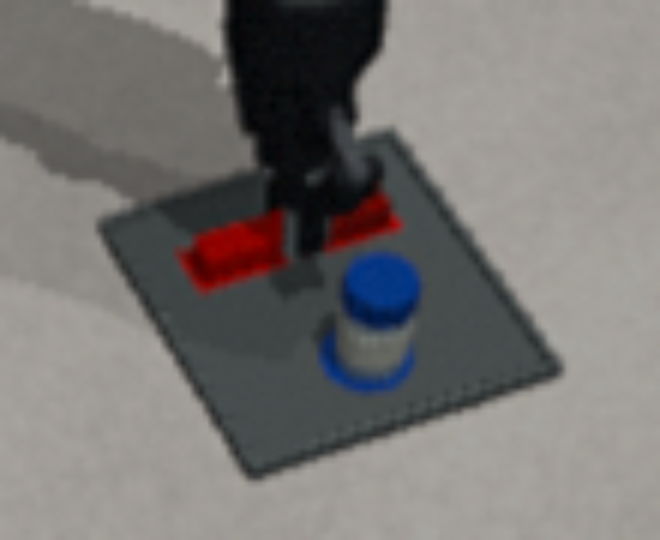

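```bash
python3 -m inch '[[0.5,0,0,0,0],[0.5,0,0,0,0],[0.5,0,0,0,0],[0.5,-0.01,0,0,0],[0.5,-0.025,0,0,0],[0.5,-0.03,0,0,0],[0.5,-0.03,0,0,0],[0.6,0,0,0,0.1],[0.6,0,0,0,0.1],[0.6,0,0,0,0.1],[0.6,0,0,0,0.1],[0.6,0,0,0,0.1]]'; python3 -c "
from h import *
go(.469,-.002,.12,1.62)
c=capture('scene');cv2.imwrite('pics/sc8.png',cv2.resize(c['pixels'][70:160,260:370,::-1],None,fx=6,fy=6))"
```

```text
t: 12.98
tool_pos: [0.4299, 0.3343, 0.1342]
orientation: [-1.776, 0.708, 1.676]
ft_force: [-0.2, 0.2, -0.0]
width: 0.6
t12.98 pos [0.4299 0.3343 0.1342] yaw2.324 q6 -0.33 w0.600 | dtool [ 0.0113  0.2025 -0.2715] turn 0.704
  down axis [ 0.065  0.016 -0.998] F [-0.2  0.2 -0. ]
```

View pics/sc8.png

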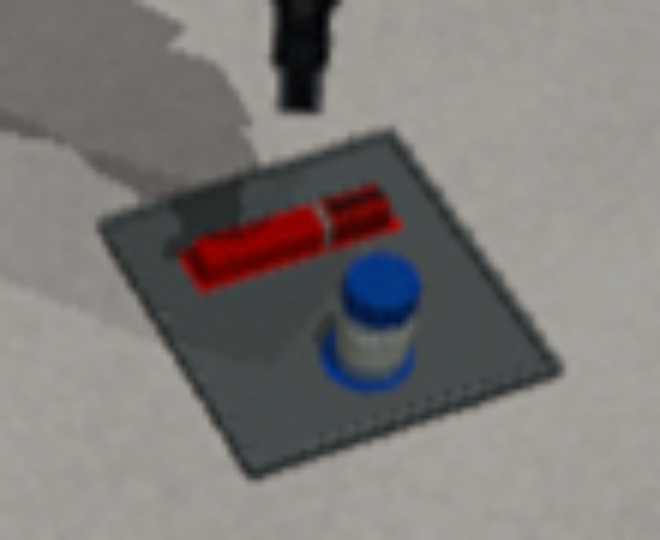

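```bash
python3 -m inch '[[0.6,0,0,0,0.1],[0.6,0,0,0,0.1],[0.6,0,0,0,0.1],[0.6,0,0,0,0.1],[0.6,0,0,0,0.1],[0.6,0,0,0,0.1],[0.6,0,0,0,0.05],[0.6,0,0,0,0]]'; python3 -c "
from h import *
go(.469,-.002,.12,1.62)"
```

```text
t: 13.7
tool_pos: [0.43, 0.3346, 0.1395]
orientation: [-1.292, 1.106, 1.227]
ft_force: [0.5, -0.3, -0.4]
width: 0.603
t13.70 pos [0.43   0.3346 0.1395] yaw1.656 q6 0.34 w0.603 | dtool [ 0.016  -0.0091 -0.339 ] turn 0.036
  down axis [ 0.068  0.018 -0.998] F [ 0.5 -0.3 -0.4]
```

```bash
python3 -m inch '[[0.6,0,0,-0.03,0.03],[0.6,0,0,-0.03,0],[0.6,0,0,-0.03,0],[0.6,0,0,-0.03,0],[0.6,0,0,-0.03,0],[0.6,0,0,-0.03,0],[0.6,0,0,-0.03,0],[0.6,0,0,-0.03,0],[0.6,0,0,-0.03,0],[0.6,0,0,-0.03,0],[0.6,0,0,-0.02,0],[0.6,0,0,0,0]]'; python3 -c "
from h import *
go(.469,-.002,.12,1.62)
c=capture('wrist');cv2.imwrite('pics/w9.png',c['pixels'][:,:,::-1])"
```

```text
t: 14.7
tool_pos: [0.4557, 0.0034, 0.1405]
orientation: [-1.314, 1.088, 1.238]
ft_force: [0.1, 0.7, -0.2]
width: 0.6
t14.70 pos [0.4557 0.0034 0.1405] yaw1.681 q6 -0.42 w0.600 | dtool [ 0.0213 -0.011  -0.007 ] turn 0.061
  down axis [ 0.076  0.018 -0.997] F [ 0.1  0.7 -0.2]
```

View pics/w9.png

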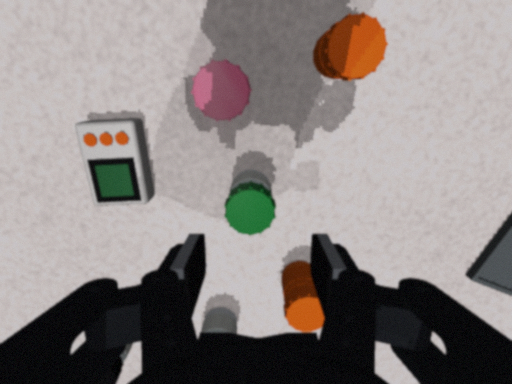

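```bash
python3 -c "
from h import *
for t,r in [(1.43,[-1.002, 1.322, 1.004]),(1.93,[-0.998, 1.321, 0.996]),(2.57,[-1.003, 1.316, 1.002]),(3.4,[-1.007, 1.31, 0.999]),(4.32,[-1.004, 1.311, 0.999]),(4.65,[-1.003, 1.309, 0.996]),(5.22,[-1.003, 1.305, 0.993]),(6.6,[-1.464, 1.003, 1.435]),(7.27,[-1.522, 0.952, 1.479]),(7.87,[-1.572, 0.907, 1.513]),(8.28,[-1.577, 0.902, 1.509]),(8.95,[-1.578, 0.9, 1.507]),(9.92,[-2.059, 0.355, 1.956]),(10.67,[-2.088, 0.314, 1.98])]: print(t,Ro.from_rotvec(r).as_matrix()[:,0].round(3))
go(.467,-.002,.036,1.62)
c=capture('wrist')
for p,a,k in blobs(c,'green'):print(p,a,ray(c,p,.05))
"
```

```text
1.43 [ 0.003  0.004 -1.   ]
1.93 [ 0.008  0.004 -1.   ]
2.57 [ 0.009  0.006 -1.   ]
3.4 [ 0.016  0.006 -1.   ]
4.32 [ 0.014  0.007 -1.   ]
4.65 [ 0.017  0.008 -1.   ]
5.22 [ 0.022  0.009 -1.   ]
6.6 [ 0.027  0.01  -1.   ]
7.27 [ 0.036  0.012 -0.999]
7.87 [ 0.046  0.013 -0.999]
8.28 [ 0.052  0.013 -0.999]
8.95 [ 0.054  0.014 -0.998]
9.92 [ 0.054  0.014 -0.998]
10.67 [ 0.055  0.013 -0.998]
t14.75 pos [0.4556 0.0046 0.1405] yaw1.681 q6 -0.41 w0.602 | dtool [ 0.1049 -0.0025 -0.0089] turn 0.061
  down axis [ 0.076  0.019 -0.997] F [0.6 0.5 0. ]
[247.96980163 208.38159759] 1882.0 [[ 0.46490864 -0.00139823  0.05      ]]
[112.49411578 180.05311705] 1048.0 [[ 0.45358871 -0.09794289  0.05      ]]
```

```bash
python3 -m inch '[[0.6,0.025,-0.002,-0.008,0],[0.6,0.035,0,0,0],[0.6,0.03,0,0,0],[0.6,0,0,0,0],[0.6,0,0,0,0]]'; python3 -c "
from h import *
go(.467,-.0015,.036,1.62)"
```

```text
t: 15.22
tool_pos: [0.4667, 0.0045, 0.0513]
orientation: [-1.325, 1.077, 1.245]
ft_force: [0.5, -0.4, 1.4]
width: 0.598
t15.22 pos [0.4667 0.0045 0.0513] yaw1.695 q6 -0.42 w0.598 | dtool [ 0.0152  0.0017 -0.0061] turn 0.075
  down axis [ 0.08   0.02  -0.997] F [ 0.5 -0.4  1.4]
```

```bash
python3 -m inch '[[0.6,0.013,0.0015,-0.0055,0],[0.6,0,0,0,0],[0.3,0,0,0,0],[0.3,0,0,0,0],[0.3,0,0,0,0],[0.3,0,0,0,0]]' 35; python3 -c "
from h import *
go(.4095,-.2788,.13,1.62)"
```

```text
t: 15.72
tool_pos: [0.47, 0.0017, 0.0469]
orientation: [-1.335, 1.069, 1.245]
ft_force: [0.2, -0.0, 0.3]
width: 0.413
t15.72 pos [0.47   0.0017 0.0469] yaw1.703 q6 -0.43 w0.413 | dtool [-0.0932  0.089  -0.2694] turn 0.083
  down axis [ 0.086  0.019 -0.996] F [ 0.2 -0.   0.3]
```

```bash
python3 -m inch '[[0.3,-0.025,0,0,0],[0.3,-0.035,0,0,0],[0.3,-0.015,0.012,-0.03,0],[0.3,0,0.012,-0.035,0],[0.3,0,0.012,-0.035,0],[0.3,0,0.012,-0.035,0],[0.3,0,0.012,-0.035,0],[0.3,0,0.012,-0.035,0],[0.3,0,0.01,-0.03,0],[0.3,0,0.0,-0.01,0],[0.3,0,0,0,0]]'; python3 -c "
from h import *
go(.4095,-.2788,.06,1.62)
c=capture('wrist');cv2.imwrite('pics/w10.png',c['pixels'][:,:,::-1])
c=capture('scene');cv2.imwrite('pics/sc10.png',cv2.resize(c['pixels'][140:290,50:250,::-1],None,fx=4,fy=4))"
```

```text
t: 16.63
tool_pos: [0.415, -0.2647, 0.1256]
orientation: [-1.353, 1.065, 1.239]
ft_force: [0.3, 0.2, -0.2]
width: 0.406
t16.63 pos [ 0.415  -0.2647  0.1256] yaw1.711 q6 -1.02 w0.406 | dtool [ 0.0646  0.0138 -0.013 ] turn 0.091
  down axis [ 0.097  0.01  -0.995] F [ 0.3  0.2 -0.2]
```

View pics/w10.png

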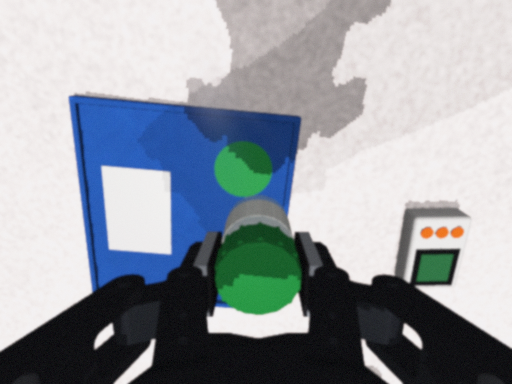

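View pics/sc10.png

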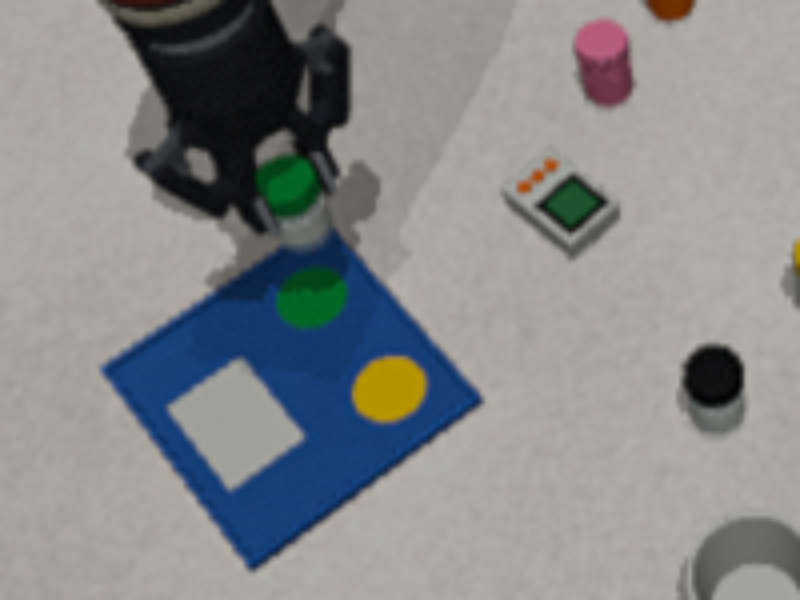

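```bash
python3 -m inch '[[0.3,0.025,0.01,-0.012,0.04],[0.3,0.02,0,0,0],[0.3,0,0,0,0]]'; python3 -c "
from h import *
go(.4115,-.2788,.053,1.62)
z=state()['tool_pos'][2]
for n in('wrist','top','scene'):
  c=capture(n)
  for p,a,k in blobs(c,'green',amin=60): print(n,p,a,ray(c,p,z+.003)[0,:2],ray(c,p,.006)[0,:2])"
```

```text
t: 16.98
tool_pos: [0.4135, -0.2721, 0.0804]
orientation: [-1.327, 1.08, 1.214]
ft_force: [-0.9, 1.3, -1.1]
width: 0.408
t16.98 pos [ 0.4135 -0.2721  0.0804] yaw1.676 q6 -1.00 w0.408 | dtool [ 0.027   0.0054 -0.0065] turn 0.056
  down axis [ 0.099  0.011 -0.995] F [-0.9  1.3 -1.1]
wrist [482.10353328 300.53574363] 1217.0 [ 0.41811191 -0.1699085 ] [ 0.47547064 -0.09459521]
wrist [257.71755025 269.40175368] 6177.5 [ 0.41217726 -0.27302588] [ 0.46552613 -0.26738618]
wrist [247.88900538 183.93919061] 2384.5 [ 0.37344833 -0.28096392] [ 0.40062912 -0.28068772]
top [294.3649789  230.15189873] 79.0 [ 0.46844572 -0.10417286] [ 0.46547105 -0.11183944]
scene [127.72859025 215.62187088] 126.5 [ 0.46504223 -0.28856596] [ 0.41345168 -0.28080411]
scene [122.37730061 197.4406953 ] 163.0 [ 0.41121234 -0.27271465] [ 0.35508375 -0.26361648]
scene [192.66210046 190.30136986] 73.0 [ 0.50376586 -0.12624841] [ 0.45543983 -0.10480266]
```

```bash
python3 -m inch '[[0.3,0.015,0.006,-0.006,0],[0.3,0.006,0,0,0],[0.3,0.002,0,0,0]]'; python3 -c "
from h import *
go(.4115,-.2788,.053,1.62)"
```

```text
t: 17.38
tool_pos: [0.4143, -0.2804, 0.0654]
orientation: [-1.34, 1.079, 1.208]
ft_force: [-0.2, -0.0, -0.2]
width: 0.409
t17.38 pos [ 0.4143 -0.2804  0.0654] yaw1.680 q6 -1.01 w0.409 | dtool [0.012  0.0039 0.002 ] turn 0.060
  down axis [ 0.106  0.003 -0.994] F [-0.2 -0.  -0.2]
```

```bash
python3 -m inch '[[0.3,0.009,0.004,0.001,0],[0.3,0.004,0,0,0],[0.3,0.002,0,0,0]]'; python3 -c "
from h import *
go(.4115,-.2788,.053,1.62)"
```

```text
t: 17.63
tool_pos: [0.4129, -0.2796, 0.0513]
orientation: [-1.343, 1.078, 1.206]
ft_force: [-0.4, 0.4, -0.4]
width: 0.411
t17.63 pos [ 0.4129 -0.2796  0.0513] yaw1.681 q6 -1.02 w0.411 | dtool [-0.0018  0.0011  0.0009] turn 0.061
  down axis [ 0.107  0.001 -0.994] F [-0.4  0.4 -0.4]
```

```bash
python3 -m inch '[[0.3,0.003,0.001,0,0],[0.3,0.002,0,0,0]]'; python3 -c "
from h import *
go(.4115,-.2788,.053,1.62)
c=capture('scene');cv2.imwrite('pics/sc11.png',cv2.resize(c['pixels'][140:290,50:250,::-1],None,fx=4,fy=4))"
```

```text
t: 17.8
tool_pos: [0.4138, -0.2802, 0.0485]
orientation: [-1.346, 1.077, 1.204]
ft_force: [-6.3, 3.3, 20.9]
width: 0.412
t17.80 pos [ 0.4138 -0.2802  0.0485] yaw1.682 q6 -1.02 w0.412 | dtool [-0.0047  0.0016  0.0016] turn 0.062
  down axis [ 0.11  -0.001 -0.994] F [-6.3  3.3 20.9]
```

View pics/sc11.png

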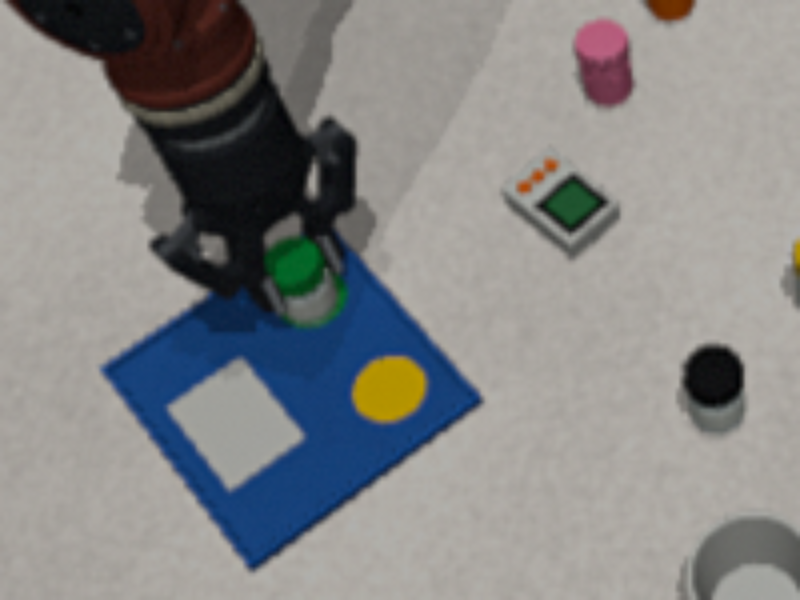

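```bash
python3 -m inch '[[0.65,0,0,0,0],[0.65,0,0,0,0],[0.65,0,0,0,0],[0.65,-0.015,0,0,0],[0.65,-0.035,0,0,0],[0.65,-0.035,0,0,0],[0.65,-0.02,0,0,0.06]]'; python3 -c "
from h import *
go(.616,-.018,.12,1.62)
c=capture('scene');cv2.imwrite('pics/sc12.png',cv2.resize(c['pixels'][140:290,50:250,::-1],None,fx=4,fy=4))"
```

```text
t: 18.43
tool_pos: [0.3997, -0.2768, 0.1507]
orientation: [-1.292, 1.103, 1.172]
ft_force: [1.4, -0.6, 0.9]
width: 0.647
t18.43 pos [ 0.3997 -0.2768  0.1507] yaw1.624 q6 -0.98 w0.647 | dtool [ 0.055  -0.2251  0.247 ] turn 0.004
  down axis [ 0.104  0.007 -0.995] F [ 1.4 -0.6  0.9]
```

View pics/sc12.png

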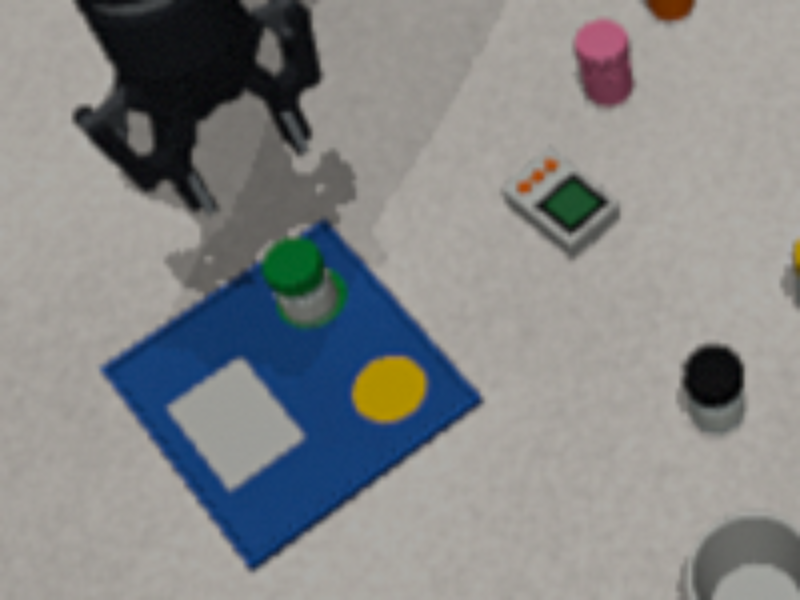

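```bash
python3 -m inch '[[0.65,0,-0.026,0.028,0],[0.65,0,-0.026,0.028,0],[0.65,0,-0.026,0.028,0],[0.65,0,-0.026,0.028,0],[0.65,0,-0.026,0.028,0],[0.65,0,-0.026,0.028,0],[0.65,0,-0.026,0.028,0],[0.65,0,-0.022,0.026,0],[0.65,0,-0.006,0.015,0],[0.65,0,0,0,0]]'; python3 -c "
from h import *
go(.616,-.018,.036,1.62)
c=capture('wrist');cv2.imwrite('pics/w13.png',c['pixels'][:,:,::-1])
for p,a,k in blobs(c,'yellow'):print(p,a,ray(c,p,.05))
c=capture('scene')
for p,a,k in blobs(c,'green'):print(p,a,ray(c,p,.056))
c=capture('top');cv2.imwrite('pics/t13.png',cv2.resize(c['pixels'][180:280,330:420,::-1],None,fx=6,fy=6,interpolation=cv2.INTER_NEAREST))
for p,a,k in blobs(c,'green'):print(p,a,ray(c,p,.056))"
```

```text
t: 19.32
tool_pos: [0.6094, -0.0246, 0.1773]
orientation: [-1.29, 1.112, 1.15]
ft_force: [0.2, 0.6, -0.4]
width: 0.652
t19.32 pos [ 0.6094 -0.0246  0.1773] yaw1.607 q6 -0.30 w0.652 | dtool [0.1411 0.009  0.0073] turn -0.013
  down axis [ 0.112 -0.002 -0.994] F [ 0.2  0.6 -0.4]
[267.89706042 180.63184727] 1536.5 [[ 0.61273361 -0.01787161  0.05      ]]
[123.1688172  206.48387097] 155.0 [[ 0.41628877 -0.28136608  0.056     ]]
[192.66210046 190.30136986] 73.0 [[ 0.48663864 -0.11864783  0.056     ]]
[361.97274143 250.60903427] 214.0 [[ 0.41221107 -0.27438756  0.056     ]]
```

View pics/w13.png

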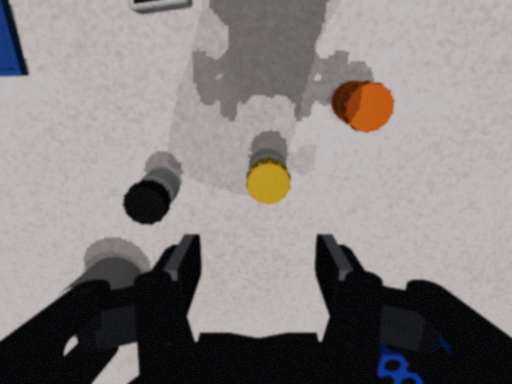

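View pics/t13.png

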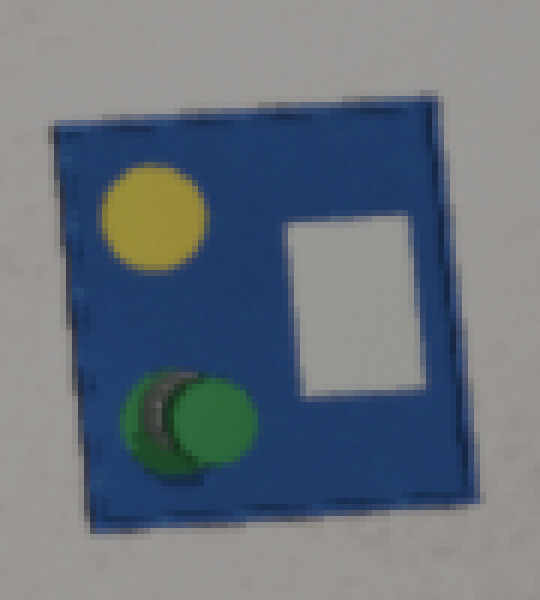

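```bash
python3 -m inch '[[0.65,0.02,0.008,0.006,0],[0.65,0.035,0,0,0],[0.65,0.035,0,0,0],[0.65,0.02,0,0,0],[0.65,0,0,0,0]]'; python3 -c "
from h import *
go(.615,-.018,.036,1.62)"
```

```text
t: 19.88
tool_pos: [0.6147, -0.0305, 0.0694]
orientation: [-1.29, 1.111, 1.131]
ft_force: [-0.4, 5.6, 13.3]
width: 0.651
t19.88 pos [ 0.6147 -0.0305  0.0694] yaw1.595 q6 -0.30 w0.651 | dtool [0.0331 0.0035 0.0128] turn -0.025
  down axis [ 0.124 -0.007 -0.992] F [-0.4  5.6 13.3]
```

```bash
python3 -m inch '[[0.65,-0.02,0,0,0],[0.65,-0.015,0,0,0],[0.65,0,0,0,0]]'; python3 -c "
from h import *
go(.615,-.018,.036,1.62)
for n in('wrist','scene'):
  c=capture(n);cv2.imwrite('pics/%s14.png'%n,c['pixels'][:,:,::-1])
  for p,a,k in blobs(c,'yellow'):print(p,a,ray(c,p,.05))"
```

```text
t: 20.13
tool_pos: [0.6074, -0.0344, 0.1032]
orientation: [-1.284, 1.116, 1.13]
ft_force: [1.6, 0.5, 1.0]
width: 0.654
t20.13 pos [ 0.6074 -0.0344  0.1032] yaw1.590 q6 -0.30 w0.654 | dtool [0.0675 0.0003 0.0169] turn -0.030
  down axis [ 0.121 -0.007 -0.993] F [1.6 0.5 1. ]
[286.86187625 222.99817508] 2922.5 [[ 0.61237386 -0.01800057  0.05      ]]
[146.86279257 236.72639225] 206.5 [[ 0.52369652 -0.2789545   0.05      ]]
[254.9706499  203.93710692] 159.0 [[ 0.61656616 -0.01853921  0.05      ]]
```

View pics/wrist14.png

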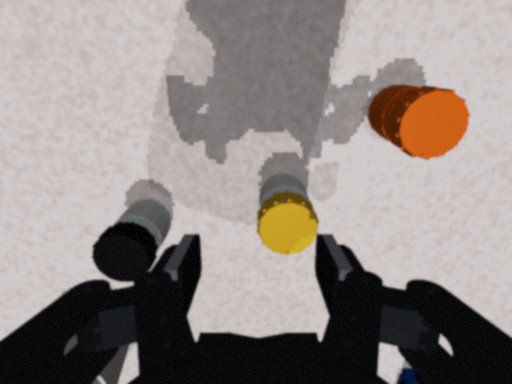

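View pics/scene14.png

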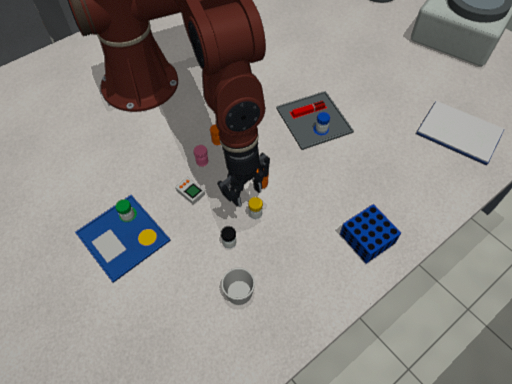

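```bash
python3 -m inch '[[0.65,0.005,0.001,0.014,0],[0.65,0.01,0.001,0.002,0],[0.65,0,0,0.002,0]]'; python3 -c "
from h import *
go(.615,-.018,.036,1.62)"
```

```text
t: 20.48
tool_pos: [0.6053, -0.0167, 0.0823]
orientation: [-1.28, 1.12, 1.13]
ft_force: [-0.2, 0.1, -0.0]
width: 0.648
t20.48 pos [ 0.6053 -0.0167  0.0823] yaw1.587 q6 -0.27 w0.648 | dtool [ 0.0471 -0.0042 -0.0011] turn -0.033
  down axis [ 0.117 -0.006 -0.993] F [-0.2  0.1 -0. ]
```

```bash
python3 -m inch '[[0.65,0.025,-0.003,0.001,0],[0.65,0.025,0,0.001,0],[0.65,0.002,0,0,0]]'; python3 -c "
from h import *
go(.615,-.018,.036,1.62)"
```

```text
t: 20.73
tool_pos: [0.6139, -0.0135, 0.0277]
orientation: [-1.281, 1.119, 1.132]
ft_force: [-1.1, 0.1, -1.1]
width: 0.653
t20.73 pos [ 0.6139 -0.0135  0.0277] yaw1.588 q6 -0.26 w0.653 | dtool [-0.008  -0.0019 -0.0046] turn -0.032
  down axis [ 0.117 -0.006 -0.993] F [-1.1  0.1 -1.1]
```

```bash
python3 -m inch '[[0.65,-0.005,-0.001,-0.004,0],[0.3,0,0,0,0],[0.3,0,0,0,0],[0.3,0,0,0,0],[0.3,0,0,0,0]]'; python3 -c "
from h import *
go(.4986,-.2744,.13,1.62)"
```

```text
t: 21.15
tool_pos: [0.6137, -0.0175, 0.0344]
orientation: [-1.28, 1.12, 1.134]
ft_force: [0.2, -0.5, -0.0]
width: 0.409
t21.15 pos [ 0.6137 -0.0175  0.0344] yaw1.589 q6 -0.27 w0.409 | dtool [-0.1067  0.1082 -0.2556] turn -0.031
  down axis [ 0.115 -0.006 -0.993] F [ 0.2 -0.5 -0. ]
```

```bash
python3 -m inch '[[0.3,-0.03,0,0,0],[0.3,-0.035,0,0,0],[0.3,-0.02,0.005,-0.01,0],[0.3,0,0.014,-0.033,0],[0.3,0,0.014,-0.033,0],[0.3,0,0.014,-0.033,0],[0.3,0,0.014,-0.033,0],[0.3,0,0.014,-0.033,0],[0.3,0,0.014,-0.033,0],[0.3,0,0.012,-0.025,0],[0.3,0,0,0,0],[0.3,0,0,0,0]]'; python3 -c "
from h import *
go(.4986,-.2744,.06,1.62)
z=state()['tool_pos'][2]
for n in('wrist','top','scene'):
  c=capture(n)
  for p,a,k in blobs(c,'yellow',amin=60): print(n,p,a,ray(c,p,z+.014)[0,:2],ray(c,p,.006)[0,:2])
  if n=='wrist':cv2.imwrite('pics/w15.png',c['pixels'][:,:,::-1])"
```

```text
t: 22.15
tool_pos: [0.5073, -0.2645, 0.126]
orientation: [-1.299, 1.114, 1.119]
ft_force: [0.3, -0.4, 0.4]
width: 0.41
t22.15 pos [ 0.5073 -0.2645  0.126 ] yaw1.592 q6 -0.77 w0.410 | dtool [ 0.0644  0.0175 -0.0083] turn -0.028
  down axis [ 0.132 -0.017 -0.991] F [ 0.3 -0.4  0.4]
wrist [257.64465234 292.95095865] 7215.0 [ 0.50925021 -0.26517945] [ 0.62410735 -0.26548132]
wrist [249.71217039 162.47883705] 2465.0 [ 0.45409835 -0.26903341] [ 0.49572815 -0.27445234]
scene [146.85863454 236.76305221] 207.5 [ 0.57606292 -0.28861876] [ 0.49820987 -0.274318  ]
scene [141.35571543 210.12869704] 208.5 [ 0.50971155 -0.262898  ] [ 0.42154664 -0.2445999 ]
```

View pics/w15.png

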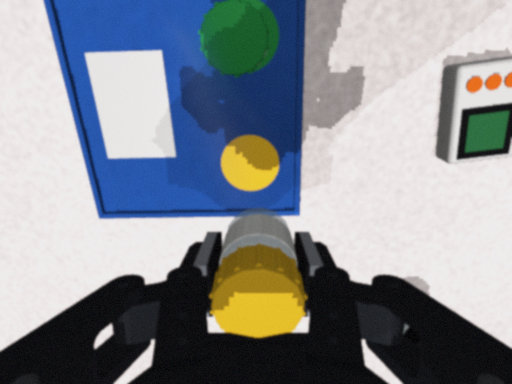

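```bash
python3 -m inch '[[0.3,0.025,0.02,-0.006,0],[0.3,0.03,0,0,0],[0.3,0.005,0,0,0]]'; python3 -c "
from h import *
go(.497,-.274,.041,1.62)"
```

```text
t: 22.55
tool_pos: [0.4995, -0.2686, 0.0657]
orientation: [-1.31, 1.108, 1.12]
ft_force: [-0.2, 1.0, -1.5]
width: 0.416
t22.55 pos [ 0.4995 -0.2686  0.0657] yaw1.601 q6 -0.79 w0.416 | dtool [ 0.0243  0.006  -0.0047] turn -0.019
  down axis [ 0.137 -0.019 -0.99 ] F [-0.2  1.  -1.5]
```

```bash
python3 -m inch '[[0.3,0.012,0.005,-0.004,0],[0.3,0.007,0,0,0],[0.3,0.002,0,0,0]]'; python3 -c "
from h import *
go(.497,-.274,.041,1.62)"
```

```text
t: 22.8
tool_pos: [0.4987, -0.2697, 0.0439]
orientation: [-1.311, 1.105, 1.125]
ft_force: [-0.9, 0.6, -0.3]
width: 0.412
t22.80 pos [ 0.4987 -0.2697  0.0439] yaw1.605 q6 -0.80 w0.412 | dtool [ 0.0027  0.0023 -0.0042] turn -0.015
  down axis [ 0.136 -0.017 -0.991] F [-0.9  0.6 -0.3]
```

```bash
python3 -m inch '[[0.3,0.001,0.002,-0.003,0],[0.3,0.001,0,0,0]]'; python3 -c "
from h import *
go(.497,-.274,.041,1.62)
c=capture('scene');cv2.imwrite('pics/sc16.png',cv2.resize(c['pixels'][140:290,50:250,::-1],None,fx=4,fy=4))"
```

```text
t: 22.97
tool_pos: [0.4982, -0.272, 0.0429]
orientation: [-1.313, 1.104, 1.126]
ft_force: [0.2, 0.6, -0.0]
width: 0.415
t22.97 pos [ 0.4982 -0.272   0.0429] yaw1.607 q6 -0.81 w0.415 | dtool [ 0.0017  0.0015 -0.0019] turn -0.013
  down axis [ 0.136 -0.017 -0.991] F [ 0.2  0.6 -0. ]
```

View pics/sc16.png

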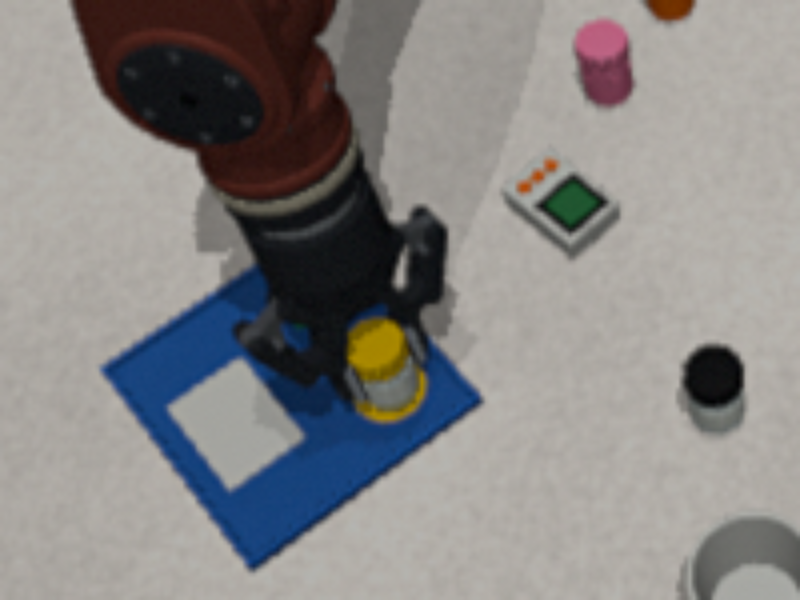

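```bash
python3 -m inch '[[0.3,0.0025,0.001,-0.001,0],[0.3,0.001,0,0,0]]'; python3 -c "
from h import *
go(.497,-.274,.041,1.62)"
```

```text
t: 23.18
tool_pos: [0.4988, -0.2736, 0.0408]
orientation: [-1.315, 1.103, 1.124]
ft_force: [1.0, 0.8, 0.2]
width: 0.412
t23.18 pos [ 0.4988 -0.2736  0.0408] yaw1.608 q6 -0.81 w0.412 | dtool [-0.0004  0.0017 -0.0004] turn -0.012
  down axis [ 0.138 -0.019 -0.99 ] F [1.  0.8 0.2]
```

```bash
python3 -m inch '[[0.3,0.0015,0.001,0,0],[0.3,0.001,0,0,0]]'; python3 -c "
from h import *
go(.497,-.274,.041,1.62)"
```

```text
t: 23.35
tool_pos: [0.4986, -0.2741, 0.0389]
orientation: [-1.317, 1.103, 1.123]
ft_force: [-0.0, -0.7, -0.1]
width: 0.412
t23.35 pos [ 0.4986 -0.2741  0.0389] yaw1.608 q6 -0.81 w0.412 | dtool [-0.0023  0.0013  0.0001] turn -0.012
  down axis [ 0.139 -0.02  -0.99 ] F [-0.  -0.7 -0.1]
```

```bash
python3 -m inch '[[0.3,0.0015,0,0,0],[0.3,0.001,0,0,0]]'; python3 -c "
from h import *
go(.497,-.274,.041,1.62)
c=capture('wrist');cv2.imwrite('pics/w17.png',c['pixels'][:,:,::-1])"
```

```text
t: 23.52
tool_pos: [0.4993, -0.2744, 0.0377]
orientation: [-1.317, 1.103, 1.122]
ft_force: [-6.8, 5.2, 17.5]
width: 0.415
t23.52 pos [ 0.4993 -0.2744  0.0377] yaw1.608 q6 -0.81 w0.415 | dtool [-0.0036  0.0018  0.0004] turn -0.012
  down axis [ 0.14 -0.02 -0.99] F [-6.8  5.2 17.5]
```

View pics/w17.png

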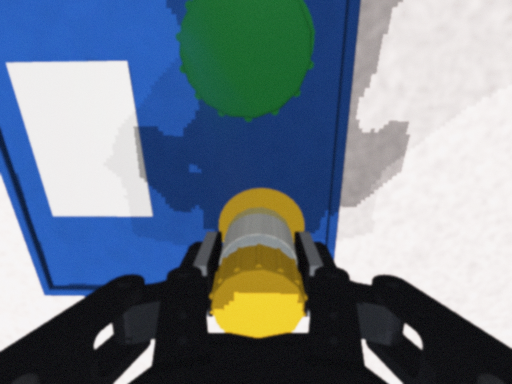

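```bash
python3 -m inch '[[0.65,0,0,0,0],[0.65,0,0,0,0],[0.65,-0.002,0,0,0],[0.65,-0.02,0,0,0],[0.65,-0.035,0,0,0],[0.8,-0.035,0,0,0],[0.8,0,0,0,-0.1]]'; python3 -c "
from h import *
go(.454,-.112,.1,1.713)"
```

```text
t: 24.15
tool_pos: [0.4842, -0.2709, 0.1298]
orientation: [-1.389, 1.059, 1.194]
ft_force: [1.4, -1.1, 1.1]
width: 0.802
t24.15 pos [ 0.4842 -0.2709  0.1298] yaw1.705 q6 -0.92 w0.802 | dtool [0.0228 0.0117 0.1625] turn -0.008
  down axis [ 0.136 -0.016 -0.991] F [ 1.4 -1.1  1.1]
```

```bash
python3 -m inch '[[0.8,0,0.004,0.032,0],[0.8,0,0.004,0.032,0],[0.8,0,0.004,0.032,0],[0.8,0,0,0.032,0],[0.8,0,0,0.02,0],[0.8,0,0,0.002,0]]'; python3 -c "
from h import *
go(.454,-.112,.03,1.713)
c=capture('wrist');cv2.imwrite('pics/w18.png',c['pixels'][:,:,::-1])
for p,a,k in blobs(c,'green')+blobs(c,'orange'):print(p,a,ray(c,p,.022))
c=capture('scene');cv2.imwrite('pics/sc18.png',cv2.resize(c['pixels'][140:290,50:250,::-1],None,fx=4,fy=4))"
```

```text
t: 24.65
tool_pos: [0.4509, -0.1221, 0.1246]
orientation: [-1.395, 1.058, 1.191]
ft_force: [-0.3, -0.2, -0.4]
width: 0.801
t24.65 pos [ 0.4509 -0.1221  0.1246] yaw1.708 q6 -0.72 w0.801 | dtool [0.0939 0.0084 0.0133] turn -0.005
  down axis [ 0.14 -0.02 -0.99] F [-0.3 -0.2 -0.4]
[277.25460637 201.7248363 ] 1094.5 [[ 0.46358542 -0.11007859  0.022     ]]
[ 20.21065292 106.12371134] 2425.0 [[ 0.41882921 -0.29854235  0.022     ]]
[70.00769708 81.92352576] 1342.5 [[ 0.39761384 -0.26171414  0.022     ]]
[468.97596154 352.47435897] 104.0 [[0.58902801 0.0917024  0.022     ]]
[426.50584795 290.45906433] 57.0 [[0.52606688 0.02868175 0.022     ]]
[293.93986928 160.40915033] 127.5 [[ 0.42937413 -0.10347124  0.022     ]]
[277.32421875 160.546875  ] 128.0 [[ 0.43125087 -0.11529263  0.022     ]]
[260.70384615 160.54615385] 130.0 [[ 0.43303354 -0.12718749  0.022     ]]
[509.27705628  83.41558442] 77.0 [[0.35866005 0.02288718 0.022     ]]
```

View pics/w18.png

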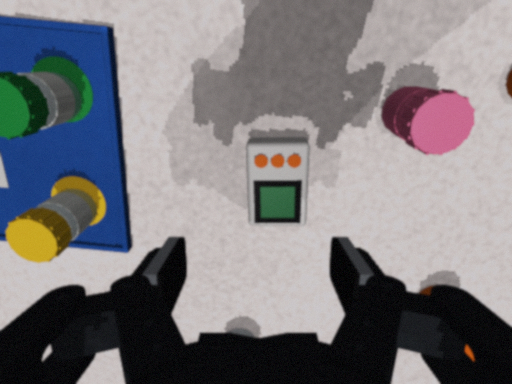

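View pics/sc18.png

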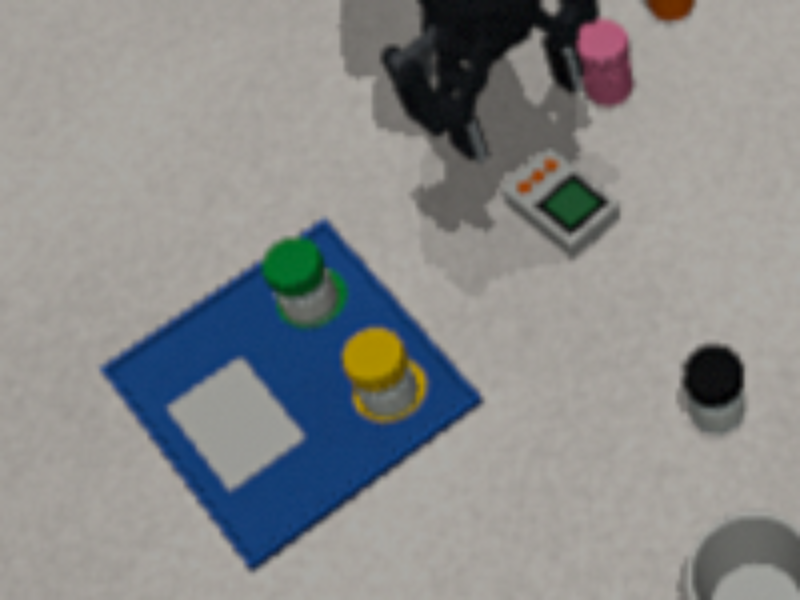

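```bash
python3 -c "
from h import *
c=capture('wrist');P=ray(c,[(278,181.5)],.022)[0];print(P)
go(P[0],P[1],.05,1.72)"
```

```text
[ 0.44811433 -0.11454236  0.022     ]
t24.80 pos [ 0.4518 -0.1252  0.125 ] yaw1.706 q6 -0.72 w0.800 | dtool [0.0735 0.0124 0.0141] turn -0.014
  down axis [ 0.14  -0.021 -0.99 ] F [ 0.6 -0.7  0.5]
```

```bash
python3 -m inch '[[0.8,0.015,0.009,0.013,0],[0.8,0.03,0,0.001,0],[0.8,0.02,0,0.001,0],[0.8,0,0,0.001,0]]'; python3 -c "
from h import *
go(.451,-.113,.022,1.72)"
```

```text
t: 25.13
tool_pos: [0.4525, -0.1176, 0.0595]
orientation: [-1.398, 1.062, 1.18]
ft_force: [-0.7, 1.1, -1.4]
width: 0.802
t25.13 pos [ 0.4525 -0.1176  0.0595] yaw1.701 q6 -0.70 w0.802 | dtool [0.0367 0.0061 0.0064] turn -0.019
  down axis [ 0.145 -0.026 -0.989] F [-0.7  1.1 -1.4]
```

```bash
python3 -m inch '[[0.8,0.015,0.005,0.006,0],[0.8,0.012,0,0.001,0],[0.8,0.005,0,0.001,0]]'; python3 -c "
from h import *
go(.451,-.113,.022,1.72)"
```

```text
t: 25.38
tool_pos: [0.4522, -0.1146, 0.0283]
orientation: [-1.396, 1.064, 1.176]
ft_force: [-0.3, 1.0, 0.0]
width: 0.793
t25.38 pos [ 0.4522 -0.1146  0.0283] yaw1.697 q6 -0.69 w0.793 | dtool [0.006  0.0018 0.0021] turn -0.023
  down axis [ 0.146 -0.028 -0.989] F [-0.3  1.   0. ]
```

```bash
python3 -m inch '[[0.8,0.006,0.001,0.002,-0.02],[0.8,0.002,0,0,0],[0.4,0.001,0,0,0],[0.4,0.001,0,0,0],[0.4,0.001,0,0,0],[0.4,0,0,0,0]]' 35; python3 -c "
from h import *
go(.451,-.113,.022,1.72)
c=capture('wrist');cv2.imwrite('pics/w19.png',c['pixels'][:,:,::-1])"
```

```text
t: 25.88
tool_pos: [0.4542, -0.1157, 0.0207]
orientation: [-1.414, 1.055, 1.187]
ft_force: [-0.8, -0.1, 0.2]
width: 0.531
t25.88 pos [ 0.4542 -0.1157  0.0207] yaw1.717 q6 -0.71 w0.531 | dtool [-0.0018  0.0026  0.0031] turn -0.003
  down axis [ 0.148 -0.03  -0.989] F [-0.8 -0.1  0.2]
```

View pics/w19.png

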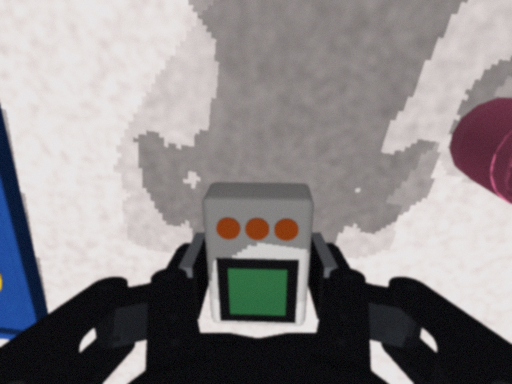

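```bash
python3 -m inch '[[0.4,-0.02,0,0,0],[0.4,-0.035,0,0,0],[0.4,-0.035,0,0,0],[0.4,-0.03,0,0,0],[0.4,0,0,0,0.05],[0.4,0,0,0,0.05],[0.4,0,0,0,0]]'; python3 -c "
from h import *
go(.462,-.3617,.14,1.62)
c=capture('wrist');cv2.imwrite('pics/w20.png',c['pixels'][:,:,::-1])"
```

```text
t: 26.52
tool_pos: [0.4356, -0.1124, 0.1473]
orientation: [-1.336, 1.101, 1.114]
ft_force: [0.7, 0.0, 0.3]
width: 0.531
t26.52 pos [ 0.4356 -0.1124  0.1473] yaw1.614 q6 -0.62 w0.531 | dtool [ 0.0191 -0.0129 -0.2497] turn -0.006
  down axis [ 0.15  -0.032 -0.988] F [0.7 0.  0.3]
```

View pics/w20.png

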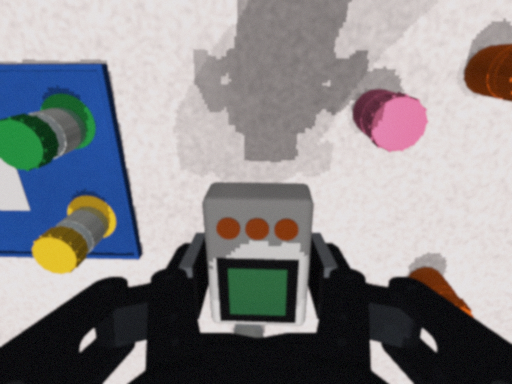

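```bash
python3 -m inch '[[0.4,0,-0.002,-0.03,0],[0.4,0,-0.002,-0.032,0],[0.4,0,-0.002,-0.032,0],[0.4,0,-0.002,-0.032,0],[0.4,0,-0.002,-0.032,0],[0.4,0,-0.002,-0.032,0],[0.4,0,-0.001,-0.025,0],[0.4,0,0,-0.01,0],[0.4,0,0,0,0]]'; python3 -c "
from h import *
go(.462,-.3617,.06,1.62)
c=capture('wrist');cv2.imwrite('pics/w21.png',c['pixels'][:,:,::-1])
c=capture('scene');cv2.imwrite('pics/sc21.png',cv2.resize(c['pixels'][140:290,50:250,::-1],None,fx=4,fy=4))"
```

```text
t: 27.32
tool_pos: [0.4599, -0.3449, 0.1522]
orientation: [-1.35, 1.09, 1.135]
ft_force: [0.4, -1.2, -1.3]
width: 0.532
t27.32 pos [ 0.4599 -0.3449  0.1522] yaw1.638 q6 -0.99 w0.532 | dtool [ 0.0919  0.0124 -0.0135] turn 0.018
  down axis [ 0.147 -0.027 -0.989] F [ 0.4 -1.2 -1.3]
```

View pics/w21.png

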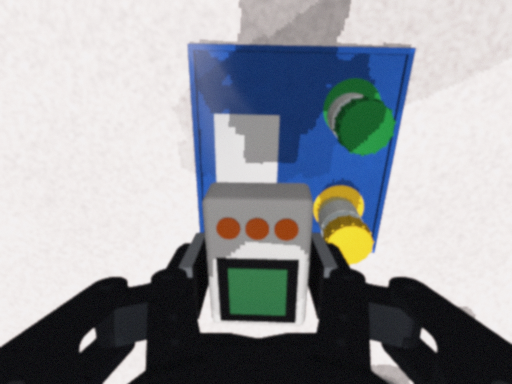

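View pics/sc21.png

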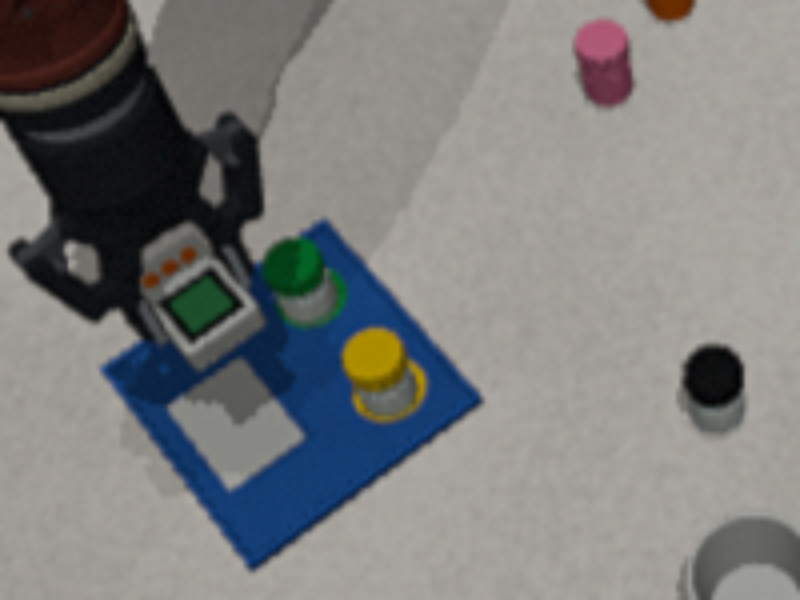

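```bash
python3 -m inch '[[0.4,0.01,0.01,-0.015,0.01],[0.4,0.03,0,0,0],[0.4,0.03,0,0,0],[0.4,0,0,0,0]]'; python3 -c "
from h import *
go(.462,-.363,.028,1.62)
c=capture('scene');cv2.imwrite('pics/sc22.png',cv2.resize(c['pixels'][140:290,50:250,::-1],None,fx=4,fy=4))"
```

```text
t: 27.75
tool_pos: [0.4624, -0.357, 0.0815]
orientation: [-1.348, 1.089, 1.132]
ft_force: [-1.2, 1.5, -1.0]
width: 0.532
t27.75 pos [ 0.4624 -0.357   0.0815] yaw1.635 q6 -0.99 w0.532 | dtool [ 0.053   0.0086 -0.004 ] turn 0.015
  down axis [ 0.148 -0.027 -0.989] F [-1.2  1.5 -1. ]
```

View pics/sc22.png

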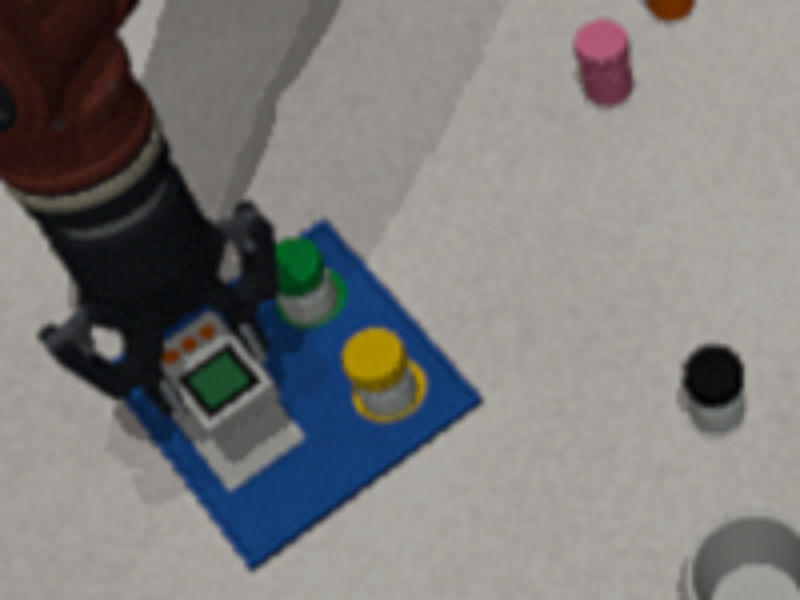

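```bash
python3 -m inch '[[0.4,0.02,0.008,-0.005,0],[0.4,0.015,0,0,0],[0.4,0.005,0,0,0],[0.4,0,0,0,0]]'; python3 -c "
from h import *
go(.462,-.3625,.0275,1.62)
c=capture('wrist');cv2.imwrite('pics/w23.png',c['pixels'][:,:,::-1])"
```

```text
t: 28.13
tool_pos: [0.4635, -0.363, 0.0501]
orientation: [-1.359, 1.087, 1.13]
ft_force: [0.2, 0.2, -1.5]
width: 0.533
t28.13 pos [ 0.4635 -0.363   0.0501] yaw1.641 q6 -1.01 w0.533 | dtool [0.0221 0.0049 0.0016] turn 0.021
  down axis [ 0.153 -0.032 -0.988] F [ 0.2  0.2 -1.5]
```

View pics/w23.png

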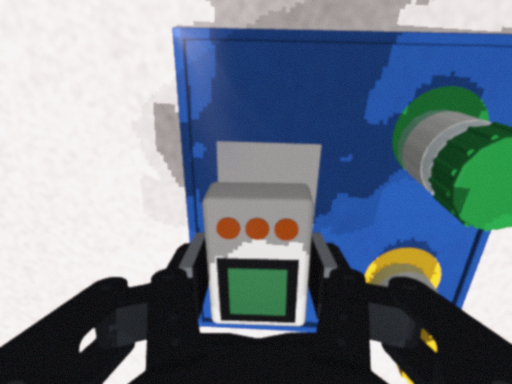

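```bash
python3 -m inch '[[0.4,0.012,0.004,0.002,0],[0.4,0.006,0,0,0],[0.4,0.003,0,0,0]]'; python3 -c "
from h import *
go(.462,-.3625,.0275,1.62)"
```

```text
t: 28.43
tool_pos: [0.4648, -0.3638, 0.0331]
orientation: [-1.366, 1.087, 1.125]
ft_force: [-0.0, -0.8, -0.9]
width: 0.535
t28.43 pos [ 0.4648 -0.3638  0.0331] yaw1.642 q6 -1.01 w0.535 | dtool [0.005  0.0035 0.0017] turn 0.022
  down axis [ 0.158 -0.037 -0.987] F [-0.  -0.8 -0.9]
```

```bash
python3 -m inch '[[0.4,0.004,0.003,0.002,0],[0.4,0.002,0,0,0]]'; python3 -c "
from h import *
go(.462,-.3625,.0275,1.62)
c=capture('scene');cv2.imwrite('pics/sc24.png',cv2.resize(c['pixels'][160:290,60:200,::-1],None,fx=5,fy=5)[:600])"
```

```text
t: 28.6
tool_pos: [0.4625, -0.362, 0.0261]
orientation: [-1.366, 1.087, 1.125]
ft_force: [-1.8, 2.2, 2.1]
width: 0.537
t28.60 pos [ 0.4625 -0.362   0.0261] yaw1.642 q6 -1.01 w0.537 | dtool [-0.0014  0.0003 -0.0005] turn 0.022
  down axis [ 0.158 -0.037 -0.987] F [-1.8  2.2  2.1]
```

View pics/sc24.png

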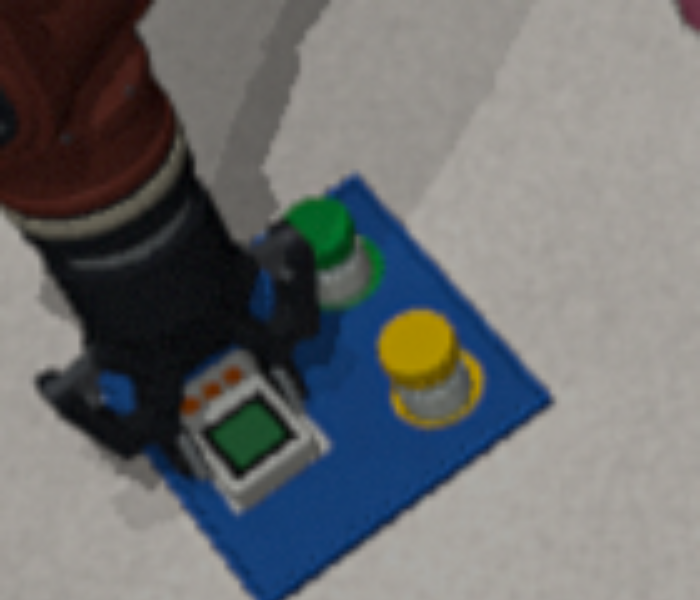

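```bash
python3 -m inch '[[0.63,0,0,0,0],[0.63,0,0,0,0],[0.63,-0.002,0,0,0],[0.63,-0.015,-0.002,0,0],[0.63,-0.03,-0.004,0,0],[0.63,-0.035,-0.005,0,0],[0.63,-0.02,0,0,0]]'; python3 -c "
from h import *
go(.42,.0,.2,1.62)"
```

```text
t: 29.23
tool_pos: [0.4551, -0.3546, 0.127]
orientation: [-1.358, 1.086, 1.132]
ft_force: [0.3, -0.4, 0.2]
width: 0.631
t29.23 pos [ 0.4551 -0.3546  0.127 ] yaw1.642 q6 -1.01 w0.631 | dtool [-0.0881 -0.0035  0.3529] turn 0.022
  down axis [ 0.153 -0.03  -0.988] F [ 0.3 -0.4  0.2]
```

```bash
python3 -m inch '[[0.63,-0.025,0,0.02,0],[0.63,-0.02,0,0.035,0],[0.63,-0.01,0,0.035,0],[0.63,0,0,0.035,0],[0.63,0,0,0.035,0],[0.63,0,0,0.035,0],[0.63,0,0,0.02,0],[0.63,0,0,0,0],[0.63,0,0,0,0]]'; python3 - <<'E'
from h import *
np.set_printoptions(precision=4,suppress=True)
print(state()['tool_pos'])
ct=capture('top');cs=capture('scene')
for n,c in(('top',ct),('scene',cs)):
    cv2.imwrite('pics/%s25.png'%n,c['pixels'][:,:,::-1])
    for col in('yellow','green','blue','red','orange'):
        for p,a,k in blobs(c,col,amin=60):
            if a<3000: print(n,col,p,a,ray(c,p,.056)[0,:2],ray(c,p,.022)[0,:2])
a=cv2.resize(ct['pixels'][180:280,330:420,::-1],None,fx=5,fy=5,interpolation=cv2.INTER_NEAREST)
b=cv2.resize(ct['pixels'][180:280,85:175,::-1],None,fx=3.8,fy=5,interpolation=cv2.INTER_NEAREST)
cv2.imwrite('pics/t25.png',np.hstack([a,b]))
E
```

```text
t: 29.98
tool_pos: [0.433, -0.135, 0.1861]
orientation: [-1.374, 1.086, 1.111]
ft_force: [-0.4, -0.3, 0.1]
width: 0.63
[ 0.433  -0.135   0.1861]
top yellow [358.1776 215.3469] 221.5 [ 0.5005 -0.269 ] [ 0.5004 -0.2782]
top green [363.8106 250.5794] 179.5 [ 0.4122 -0.279 ] [ 0.4089 -0.2885]
top green [391.7263 223.5041] 81.0 [ 0.4779 -0.3524] [ 0.4769 -0.3646]
top blue [132.3818 214.8804] 295.5 [0.5162 0.3019] [0.5166 0.3132]
top blue [189.316   85.3222] 1373.0 [0.8487 0.1535] [0.8611 0.1595]
top red [130.5276 379.9713] 75.5 [0.1127 0.3064] [0.0986 0.3179]
top red [418.2437 364.0114] 728.5 [ 0.1344 -0.3986] [ 0.1212 -0.4125]
top red [321.375  326.0997] 132.0 [ 0.2303 -0.1656] [ 0.2205 -0.1711]
top red [374.3971 299.9633] 104.5 [ 0.2904 -0.2994] [ 0.2827 -0.3096]
top red [359.0691 278.7086] 67.5 [ 0.3431 -0.2639] [ 0.3374 -0.2729]
top red [126.1361 245.9778] 465.5 [0.4384 0.3177] [0.4361 0.3296]
top orange [232.9363 276.2677] 167.5 [0.3568 0.0503] [0.3515 0.0525]
top orange [230.     198.0205] 146.0 [0.5525 0.0536] [0.5543 0.056 ]
scene yellow [143.9799 230.7044] 207.5 [ 0.5087 -0.2765] [ 0.4883 -0.2727]
scene green [109.2204 246.6004] 93.0 [ 0.4933 -0.3626] [ 0.4723 -0.362 ]
scene green [123.1741 206.4402] 156.0 [ 0.4162 -0.2813] [ 0.3924 -0.2777]
scene blue [370.4531 231.3013] 1738.0 [0.8546 0.1453] [0.8466 0.1642]
scene blue [452.7668 148.3678] 106.5 [0.821  0.5049] [0.8118 0.5367]
scene blue [323.0352 117.8464] 128.0 [0.518  0.3115] [0.4979 0.3364]
scene red [307.3065 109.2464] 291.5 [0.4648 0.2997] [0.4428 0.3241]
scene red [213.3608   8.0619] 662.5 [-0.1027  0.3747] [-0.1451  0.4018]
scene red [170.5997   7.1135] 393.5 [-0.2043  0.2616] [-0.2503  0.2847]
scene orange [261.3116 177.1232] 230.0 [0.5662 0.0435] [0.5478 0.0588]
scene orange [216.4761 133.7847] 209.0 [0.3724 0.0405] [0.3471 0.0557]
```

View pics/t25.png

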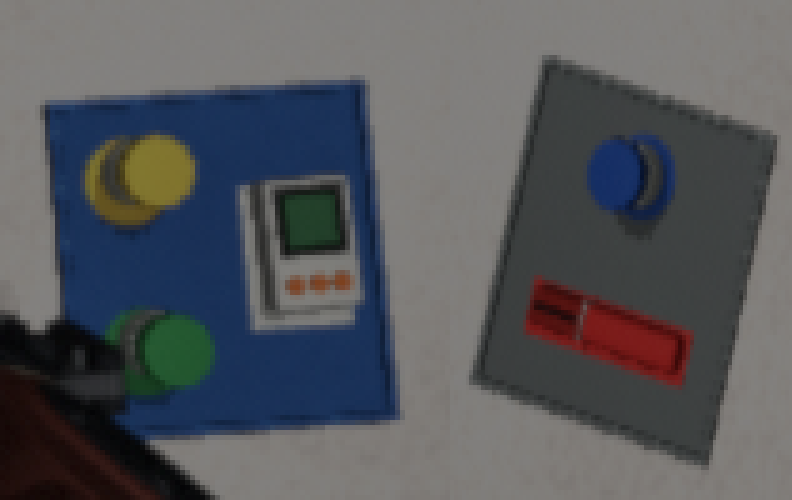

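View pics/scene25.png

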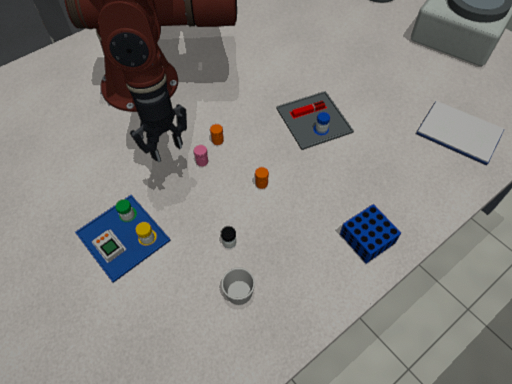

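View pics/top25.png

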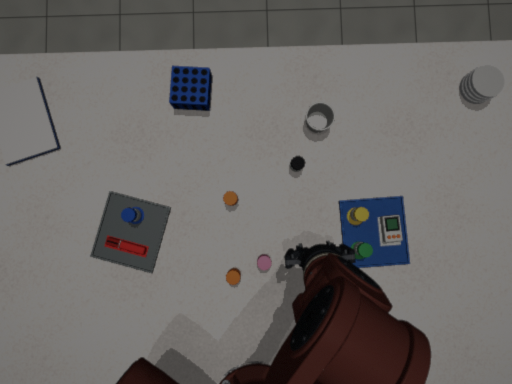

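```bash
python3 - <<'E'
from h import *
np.set_printoptions(precision=4,suppress=True)
c=capture('top')
def tr(P,o,yaw): 
    R=np.array([[np.cos(yaw),np.sin(yaw)],[-np.sin(yaw),np.cos(yaw)]]);return R@(P[:2]-o)
B=(np.array([.456,-.3216]),.049);G=(np.array([.4735,.324]),-.287)
f=lambda x,y:(x/5+330-.4,y/5+180-.4)
g=lambda x,y:((x-450)/3.8+85-.4,y/5+180-.4)
print('yel',tr(ray(c,f(159,171),.062)[0],*B))
print('grn',tr(ray(c,f(178,351),.062)[0],*B))
q=[ray(c,f(*p),.028)[0] for p in[(262,184),(347,176),(362,304),(272,313)]]
print('tim',tr(np.mean(q,0),*B),np.arctan2(*(q[1]-q[2])[[1,0]])-.049,np.arctan2(*(q[0]-q[3])[[1,0]])-.049)
print('blu',tr(ray(c,g(614,175),.062)[0],*G))
q=[ray(c,g(*p),.022)[0] for p in[(535,303),(682,353)]]
print('mrk',tr(np.mean(q,0),*G),[tr(x,*G) for x in q])
print('black',ray(c,(297.9,163.3),.052))
E
```

```text
yel [0.0504 0.0435]
grn [-0.0394  0.0427]
tim [ 0.0065 -0.0405] 0.012655933737317465 -0.023276366073299026
blu [0.0453 0.0004]
mrk [-0.0354 -0.0051] [array([-0.0361,  0.0475]), array([-0.0347, -0.0576])]
black [[ 0.6374 -0.1221  0.052 ]]
```

```bash
python3 -c "
from station import *
print(hand_in());print(state()['t'])"
```

```text
the job is handed in; nothing more can be done
None
the job is handed in; nothing more can be done
```

All five kit things are on their marks, released and upright, and the job was handed in at about 30 s; no verdict came back. Blue-capped jar, marker, green-capped jar, yellow-capped jar and timer went down in that order, each lowered until I felt contact.

The last top and scene pictures gave these distances from the mark centres, against the allowed 12 mm:

| Thing | Offset along tray x (mm) | Offset along tray y (mm) |
|---|---|---|
| yellow-capped jar | +5 | -2 |
| green-capped jar | +6 | -2 |
| timer | +6.5 | about 0 |
| blue-capped jar | about 0 | about 0 |
| marker | +5 | -5 |

The timer is within about 0.02 rad of its patch's length, and the marker also looks in line with its own. The black-capped jar measured within about 2 mm of its start. I judged the cup by eye only: it had not visibly moved.

**What did not go as planned:**
- **Missed grasp:** The first descent on the yellow-capped jar came down with a finger on the cap, at about 13 N. I backed off, confirmed the jar was still upright and in place, and grasped it again.
- **Firm set-downs:** The green- and yellow-capped jars met the tray floor at roughly 21 N and 18 N.
- **Tool tilt:** The tool tilted steadily to about 0.16 rad during the job, and the moves offer no way to correct that. The things still came to rest flat in the pictures.

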